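Clamp a wooden sign foot in the drilling fixture

TASK

Lay the loose pale wooden sign foot in the channel of the drilling fixture and slide it gently home against the steel end stop. Then push the red handle of the toggle clamp down, over centre, until it locks and the rubber pad holds the foot, without forcing either the stop or the clamp. Let go, and leave everything else on the counter where it is.

Things in the scene. Friction and masses are not known exactly. Their poses are not given: they have to be found in the camera images.
- foot: the part: a plain pale wooden block 110 x 40 x 30 mm with a thin dark line along its top, about 90 g, lying on the counter. Origin: centre of its underside; x along its length, y across, z up. Its two ends are alike: either may go to the stop.
- jig: fixed fixture: plywood plate 330 x 110 x 12 mm (x -185 to +145, y +-55 in its frame); its upper face, the bed, is 12 mm above the counter. Origin: counter level, mid-line, below the stop's face; x runs along the channel towards stop and clamp, z up. Channel: x -160 to 0, open at the -x end, between aluminium rails 46 mm apart, 9 wide, 6 high. Foot home: centre at x = -55, y = 0 +-3 mm.
- clamp_spot (a point): point on the bed midway under the cross pin of the toggle clamp's handle, 104 mm beyond the stop's face. The handle turns about the pin (along the fixture's y), drawn 54 mm above this point; but the clamp stands on shims: pin up to 2 mm higher or lower, not measured. Steel cheeks 64 mm above the bed, 34 mm wide over all. The clamp must not be pushed with more than 25 N.
- stop: the steel end stop across the channel's end, fixed on the bed: 12 mm thick, 50 mm wide, 22 mm high. Origin: on the bed, at the middle of the face that the foot must meet; axes as the fixture's.
- handle (a joint): toggle clamp handle, rad: 0 = open, raised 0.88 (50 deg), pointing from the pin to the fixture's +x; grows as pushed down; dead centre 0.75; 0.79 = locked, on its springy end stop (reads to 0.82). Stays where left. Red grip 26 mm wide, 18 thick, 60 to 145 mm from the pin, mid-line through the pin; elevation 0.88 - value, but it is bent by up to 0.18 rad up or down from that, not measured.
- pad: black rubber pad, 22 mm across, sprung, on the end of the clamp's steel arm. Origin: centre of its pressing face. Clamp open: arm raised, pad clear above the channel's end. It meets the foot at handle 0.4 to 0.5; pushing at 120 mm from the pin then takes up to 4 to 12 N, most near 0.58; past 0.75 the load helps the handle on to 0.79 and the foot is held with 25 to 55 N, 22 mm from the stop.
- sign_a: a finished sign, not to be disturbed: black plate 120 x 80 mm upright in a brown wooden foot, 108 mm high. Origin: centre of its underside.
- sign_b: a second finished sign like the first, not to be disturbed.
- treat_jar: amber jar with a wooden cap, 84 mm across, 130 mm high, not to be disturbed. Origin: centre of its underside.
- cup: white cup, 72 mm across, 95 mm high, not to be disturbed. Origin: centre of its underside.
- clip_box: open cardboard box 100 x 130 x 50 mm, not to be disturbed. Origin: centre of its underside.
- driver: screwdriver lying on the counter, not to be disturbed.
- collar: dark wooden ring 80 mm across, 22 mm high, not to be disturbed. Origin: centre of its underside.
Not all that is in view belongs to the job. There is more than one size of the foot; the job needs the smallest.

How it is judged:
By the outcome, as a careful person would: the job done as asked, in the order asked, and still so for the second after the job is handed in, with the robot touching nothing.
It also fails if it takes over 67 s, if anything falls off the work surface, if the arm or the gripper's body presses on something with over 40 N, if the wrist force passes 120 N, or if a joint passes its speed limit or range.

ROBOT

A 6-joint arm with a two-finger parallel gripper is mounted at the origin on the work surface. World frame = base frame: x ahead of the robot, y to its left, z up, the work surface at z = 0. Lengths are in mm, angles in rad, forces in N, time in s.
With the tool pointing down it reaches from about 350 to 775 mm from the base axis. Payload 7.3 kg.
Tool frame: the origin (TCP) lies midway between the tips of the shut fingers; the grasp point (between the pads) lies 19 mm behind it (grasp_offset is the z of the grasp point in the tool frame, in mm); z points along the fingers, y is the direction in which the jaws open and shut (so a half turn about z gives the same grasp; the last joint's range is limited). The gripper opens to 92 mm and grips with 3 to 60 N. Pads are 19 mm wide; open, the fingers measure 130 mm over their backs; the gripper's body (75 mm by 190 mm) begins 47 mm behind the grasp point.
Start: joints at [1.005, 0.342, 1.524, -0, 1.275, -0.146], TCP at [213.967, 479.441, 226.741] pointing down, gripper open.
Joint ranges: [-2.53, 2.53], [-0.77, 2.02], [0.04, 2.7], [-1, 4.14], [0.28, 2.66], [-3.11, 3.11]. Speed limits (rad/s): [2.57, 2.57, 3.14, 3.14, 3.14, 3.14].

INTERFACE

Orientations are given as [roll, pitch, yaw] about the fixed x, y, z axes, in that order (R = Rz(yaw) Ry(pitch) Rx(roll)).
In Python, from plant import get_obs, capture, camera_model, close_job, boxes_of, regions_of, place_of, grasp_offset gives the robot as it stands. The module is installed in compiled form; this text tells all that it offers.
- The arm moves only by the tool send_rows, never from a script. Its argument "targets" is a list that holds one entry, the list of rows, each a list of 7 numbers: the turn, a rotation vector about the tool's x, y, z in degrees, then the shift along the tool's x, y, z in mm, then the closure, from -1 (fully open) to 1 (shut). A call has 1 to 5 rows; each row is the pose to reach, as a shift and turn from the pose commanded when the call began, along the tool's axes at that moment; what a row does not reach only later rows make up. A row lasts 1/12 s, in which the tool goes at most 41.7 mm and 7.16 degrees, less where a joint would pass 70% of its speed; a pose out of reach is approached as far as the arm can. A call with a gripper value outside its range is refused whole. The fingers move at their own pace and stop on an object; the grip force is fixed at half the most. Time passes only in rows, so rows that repeat a pose let the fingers close. It gives the time, the measured TCP pose, the force and the opening at its end, in the units of the state.
- get_obs(): the state, without advancing time (a new reading comes with each control period).
- capture(name): name is "side" or "top"; returns the picture (420x560x3 uint8, red, green, blue); there is no depth.
- camera_model(name): a dict with "K" (3x3 intrinsics, pixels), "world_to_cam" (4x4, takes a point from world to camera coordinates). Camera axes: x right, y up, looking along -z (the intrinsics and any distortion apply to the point x, -y, -z); pixel columns grow to the right and rows downward; lengths in mm; the calibration is good to about 2 mm. A picture is of the moment at which its call begins. camera_model takes no time and is no camera call.
- close_job(): hands the job in, once; it reports no verdict.
Trained networks look in the newest picture that a camera, given by its name, has taken for a name from the list of things; names that differ only in an ending like _2 or _b are one class to them, and where a whole thing is asked for, a point or a joint stands for the part that bears it (a point fixed in the world has none). Each returns a list of dicts, best first, with "conf" (0 to 1); they miss things now and then, are a little off and sometimes report something else, mostly with a low value. They report only what shows in the picture. A call takes as long as a camera call. They do not tell look-alikes from the thing itself.
- boxes_of(label, camera): "location" ([row, column] in pixels, amid what is visible of it).
- regions_of(label, camera): "region" (420x560 bool, what is visible of it) and "location" ([row, column] in pixels, amid what is visible of it).
- place_of(label, camera): "location" ([row, column] in pixels: a listed point, or the origin of a listed thing).
The state is a dict: "time": time; "joint_positions": joint angles; "dq": joint speeds; "tau": joint torques, N m; "tool_pos": TCP position; "tcp_rot": TCP orientation; "contact_force": force on the tool from outside, world axes, zero at the start; "moment": the same for the moment, N m; "grip_width": finger opening in mm.
Only numpy, scipy, OpenCV 4.12 (cv2) and the standard library are available. Lean on these libraries where they do the work, as an engineer would, in place of code of your own. Each camera call takes 0.05 s, during which the arm holds its last target.

## Working session

There is one attempt and no reset: what is moved stays moved. The work goes in short steps, Python scripts to look and compute and a tool call to move; the robot and the scene stay as the last step left them, time stands still between calls to the robot, and variables do not carry over. Pictures are saved under pics/ and viewed, and the job is handed in when it is done.

Besides the shell and the picture viewer there is one more tool, called after "Request:" as a command line: name --argument value ..., lists and objects as JSON in quotes. send_rows: Moves the arm, as the interface text tells. Its arguments: {"type":"object","properties":{"targets":{"type":"array","items":{"type":"array","items":{"type":"array","items":{"type":"number"}}}}},"required":["targets"]}

```bash
mkdir -p pics; ls; python3 - <<'E'
from plant import *
import cv2, numpy as np
for n in ("side","top"):
    im=capture(n); cv2.imwrite(f"pics/{n}0.png",im[:,:,::-1])
    m=camera_model(n); print(n,np.round(m["K"],1).tolist(),np.round(m["world_to_cam"],3).tolist(),[k for k in m])
    for l in ("foot","jig","clamp_spot","stop","handle","pad"):
        r=place_of(l,n) if l!="handle" else boxes_of(l,n)
        print(l,[(np.round(d["location"],1).tolist(),round(d["conf"],2)) for d in r[:4]])
o=get_obs(); print(o, grasp_offset if not callable(grasp_offset) else grasp_offset())
E
```

```text
pics
side [[517.5, 0.0, 288.7], [0.0, 517.5, 211.0], [0.0, 0.0, 1.0]] [[0.912, -0.409, -0.006, -510.141], [0.295, 0.647, 0.703, -210.649], [-0.284, -0.643, 0.711, -1249.624], [0.0, 0.0, 0.0, 1.0]] ['K', 'world_to_cam']
foot [([360.9, 241.2], 0.98), ([327.2, 296.6], 0.91), ([291.7, 222.4], 0.57)]
jig [([217.4, 275.9], 0.87)]
clamp_spot [([192.3, 269.9], 0.76)]
stop [([315.5, 400.7], 0.54), ([214.1, 277.2], 0.44)]
handle [([145.4, 264.1], 0.81)]
pad []
top [[503.7, 0.0, 277.7], [0.0, 503.7, 213.8], [0.0, 0.0, 1.0]] [[-0.053, -0.999, -0.0, -10.763], [0.974, -0.051, 0.221, -561.063], [-0.22, 0.011, 0.975, -1708.065], [0.0, 0.0, 0.0, 1.0]] ['K', 'world_to_cam']
foot [([287.3, 363.7], 0.93), ([279.1, 305.1], 0.71), ([245.2, 351.5], 0.66)]
jig [([221.1, 256.1], 0.96)]
clamp_spot [([222.9, 258.2], 0.74), ([219.8, 227.2], 0.57)]
stop [([223.7, 257.7], 0.6), ([180.8, 362.4], 0.52)]
handle [([210.5, 209.9], 0.74), ([196.3, 147.5], 0.37)]
pad []
{'time': 0.7, 'joint_positions': array([ 1.00499163e+00,  3.41971966e-01,  1.52414282e+00,  1.92127225e-05,
        1.27540895e+00, -1.45998693e-01]), 'dq': array([-0.00082761,  0.00057247,  0.00043695,  0.00065427,  0.00065541,
        0.00065637]), 'tau': array([-1.70007796e-03, -4.31031060e+01, -2.44441438e+01,  7.17504462e-02,
        4.84422315e-02,  1.81923417e-05]), 'tool_pos': array([213.95317479, 479.42227399, 226.74009808]), 'tcp_rot': array([ 3.14152179e+00, -8.15794199e-06,  2.72178106e+00]), 'contact_force': array([-0.35869281,  0.39281835, -0.58006742]), 'moment': array([-0.03249692, -0.01536155, -0.0230606 ]), 'grip_width': 91.61043359294821} -18.8
```

View pics/side0.png

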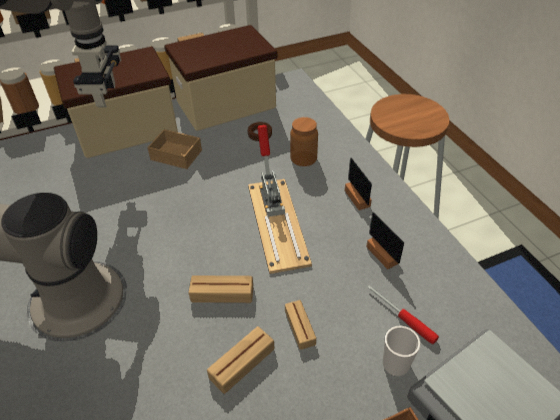

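View pics/top0.png

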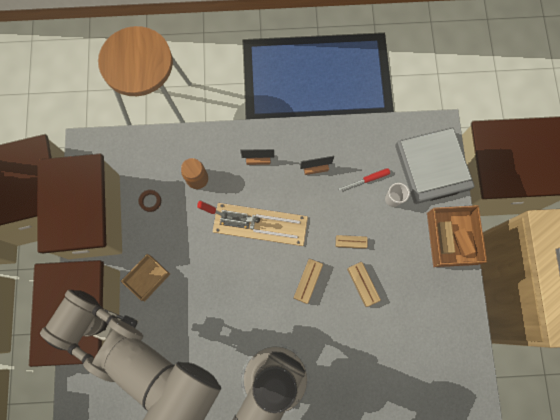

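The small foot is at about (242,352) in the top view and (325,300) in the side view. The jig is at about (224,260) in the top view, with its clamp end to the left (+y). I'll enlarge both areas to get corners.

```bash
cat > h.py <<'E'
import numpy as np, cv2
from plant import *
CM={n:camera_model(n) for n in("side","top")}
def proj(n,P):
    P=np.atleast_2d(np.array(P,float)); m=CM[n]; W=np.array(m["world_to_cam"]); K=np.array(m["K"])
    c=P@W[:3,:3].T+W[:3,3]; c=c*[1,-1,-1]; u=c@K.T; return u[:,:2]/u[:,2:]   # col,row
def ray(n,col,row):
    m=CM[n]; W=np.array(m["world_to_cam"]); K=np.array(m["K"])
    d=np.linalg.solve(K,[col,row,1.0])*[1,-1,-1]; R=W[:3,:3]; return -R.T@W[:3,3], R.T@d
def onz(n,col,row,z):
    o,d=ray(n,col,row); return o+d*(z-o[2])/d[2]
def crop(n,im,c0,r0,w,h,s,name,pts=None,col=(0,255,0)):
    c=cv2.resize(im[r0:r0+h,c0:c0+w,::-1],None,fx=s,fy=s,interpolation=cv2.INTER_CUBIC)
    if pts is not None:
        for x,y in pts: cv2.circle(c,(int((x-c0+.5)*s),int((y-r0+.5)*s)),2,col,-1)
    cv2.imwrite(name,c)
E
python3 - <<'E'
from h import *
s=cv2.imread("pics/side0.png")[:,:,::-1];t=cv2.imread("pics/top0.png")[:,:,::-1]
crop("side",s,235,110,133,100,6,"pics/s_a.png")
crop("side",s,235,175,100,100,6,"pics/s_b.png")
crop("top",t,190,190,130,60,6,"pics/t_a.png")
crop("top",t,325,220,60,45,12,"pics/t_f.png")
crop("side",s,270,290,64,70,8,"pics/s_f.png")
for n,c,r in (("top",352,242),("side",300,325)): print(onz(n,c,r,30))
E
```

```text
[ 450.99546853 -297.6093668    30.        ]
[ 449.65406208 -306.47218861   30.        ]
```

View pics/s_a.png

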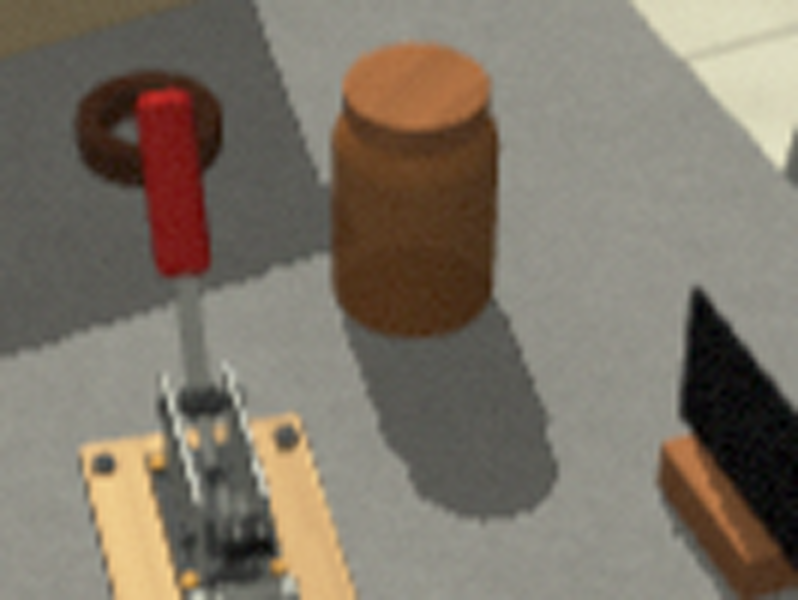

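View pics/s_b.png

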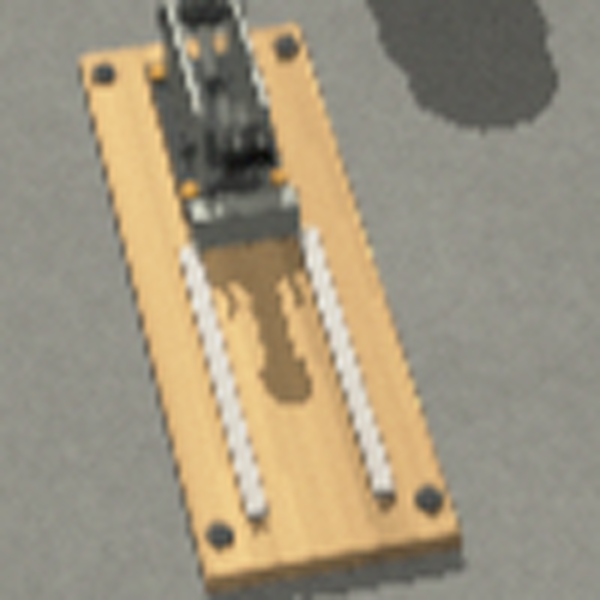

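View pics/t_a.png

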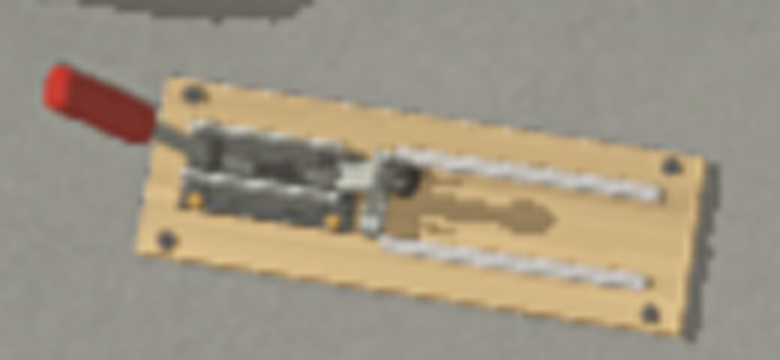

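View pics/t_f.png

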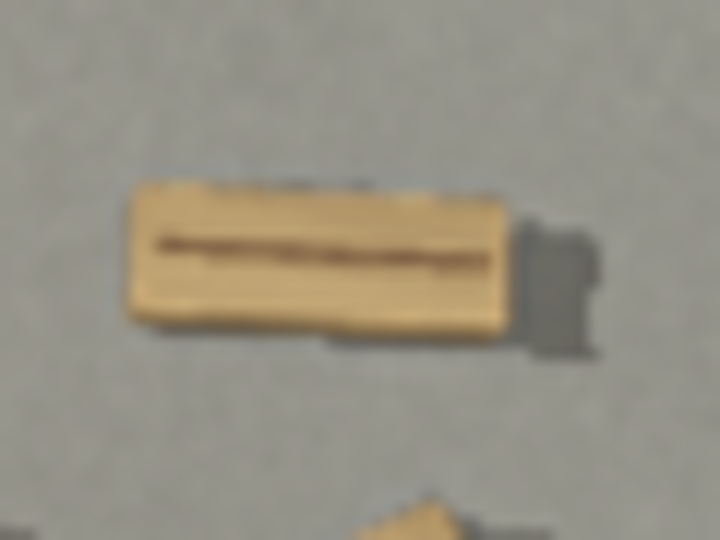

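View pics/s_f.png

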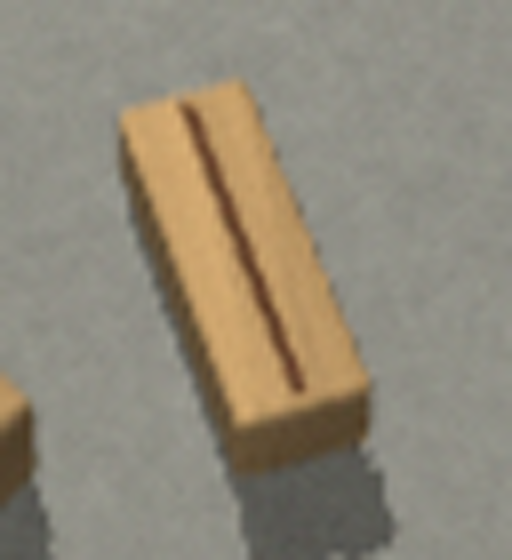

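```bash
cat > fit.py <<'E'
from h import *
from scipy.optimize import least_squares
def unc(p,c0,r0,s): p=np.array(p,float); return (p+.5)/s-.5+[c0,r0]
def fit(obs,local,x0,z=0):
    L=np.array(local,float)
    def f(x,full=False):
        c,s=np.cos(x[2]),np.sin(x[2]); P=np.c_[x[0]+c*L[:,0]-s*L[:,1],x[1]+s*L[:,0]+c*L[:,1],L[:,2]+z]
        return np.concatenate([(proj(n,P)-o).ravel() for n,o in obs.items()])
    r=least_squares(f,x0); return r.x, np.round(np.reshape(r.fun,(-1,2)),2)
E
python3 - <<'E'
from fit import *
ft={"top":unc([(133,187),(508,200),(505,328),(130,318)],325,220,12),"side":unc([(120,110),(242,80),(370,383),(235,425)],270,290,8)}
# image left in top=+y. foot: local x along -y? corners order
# top order: (+y,+x),( -y,+x),(-y,-x),(+y,-x)  ; side: top-left=(+y,-x), top-right=(+y,+x), br=(-y,+x), bl=(-y,-x)
A,B,C,D=(55,-20,30),(-55,-20,30),(-55,20,30),(55,20,30)   # local x ~ +y world => local y ~ -x world
for sel in (["top"],["side"],["top","side"]):
    loc=[];o={}
    for n in sel:
        o[n]=ft[n]; loc+= [A,B,C,D] if n=="top" else [D,A,B,C]
    # both share differing orders -> reorder obs
    o2={n:(ft[n] if n=="top" else ft[n][[1,2,3,0]]) for n in sel}
    print("foot",sel,*fit(o2,[A,B,C,D],[450,-300,1.57]))
J=[(145,-55,12),(-185,-55,12),(-185,55,12),(145,55,12)]
jt={"top":unc([(168,75),(706,157),(683,335),(137,253)],190,190,6),"side":unc([(298,22),(462,548),(207,580),(80,60)],235,175,6)}
for sel in (["top"],["side"],["top","side"]):
    print("jig",sel,*fit({n:jt[n] for n in sel},J,[500,0,1.57]))
E
```

```text
foot ['top'] [ 454.55830232 -294.79395934    1.48405138] [[-0.   -0.16]
 [-0.22 -0.2 ]
 [ 0.08  0.29]
 [ 0.15  0.07]]
foot ['side'] [ 454.19597575 -294.41273135    1.45899356] [[ 0.35 -1.02]
 [ 0.39  0.71]
 [-0.02  0.47]
 [-0.74 -0.34]]
foot ['top', 'side'] [ 454.27515252 -294.52678277    1.46647085] [[ 0.03 -0.34]
 [-0.19  0.15]
 [-0.09  0.64]
 [-0.02 -0.12]
 [ 0.21 -1.  ]
 [ 0.6   0.63]
 [ 0.23  0.5 ]
 [-0.84 -0.22]]
jig ['top'] [542.15540999  44.22251537   1.36645411] [[ 0.07  0.19]
 [ 0.27 -0.1 ]
 [-0.16 -0.01]
 [-0.19 -0.08]]
jig ['side'] [540.28702666  43.19488015   1.36217368] [[ 0.39  0.81]
 [ 0.09 -1.38]
 [-0.36  0.79]
 [-0.07 -0.04]]
jig ['top', 'side'] [541.01769764  43.79041034   1.36346403] [[ 0.27  0.38]
 [ 0.44  0.36]
 [-0.08  0.44]
 [-0.08  0.1 ]
 [ 0.47  0.62]
 [ 0.33 -1.68]
 [-0.08  0.52]
 [ 0.03 -0.21]]
```

```bash
cat >> h.py <<'E'
from scipy.spatial.transform import Rotation as Ro
def pose(x,y,z,yaw,tilt=0,axis=None):
    R=Ro.from_euler('xyz',[np.pi,0,yaw])
    if axis is not None: R=Ro.from_rotvec(np.array(axis)*tilt)*R
    return np.array([x,y,z],float),R
def row(cur,tgt):
    p,R=cur;q,S=tgt
    return np.round(np.r_[(R.inv()*S).as_rotvec(degrees=True),R.inv().apply(q-p)],1).tolist()
def now():
    o=get_obs(); return np.array(o["tool_pos"]),Ro.from_euler('xyz',o["tcp_rot"])
E
python3 - <<'E'
from h import *
print(onz("top",361,261.6,38), onz("top",361,261.6,0))
c=now()
for t in [(330,300,227,2.3),(470,-100,227,1.7),(453,-310,200,1.475)]: print(row(c,pose(*t)))
E
```

```text
[ 379.0174587  -321.82311736   38.        ] [ 383.55921589 -328.36813955    0.        ]
[0.0, -0.0, 24.2, -179.1, -116.5, -0.3]
[0.0, -0.0, 58.5, -470.0, -424.7, -0.3]
[0.0, -0.0, 71.4, -540.0, -623.4, 26.7]
```

Request:
send_rows --targets '[[[0,0,35,-179,-116.5,0,-0.3],[0,0,35,-179,-116.5,0,-0.3],[0,0,35,-179,-116.5,0,-0.3],[0,0,35,-179,-116.5,0,-0.3],[0,0,58.5,-470,-424.7,0,-0.3]]]'

```text
time: 1.12
tool_pos: [320.7, 299.2, 226.9]
tcp_rot: [3.14, 0.0, 2.091]
contact_force: [0.9, -0.1, -0.3]
grip_width: 63.4
```

```bash
python3 - <<'E'
from h import *
c=now()
for t in [(470,-100,227,1.7),(453,-310,180,1.475)]: print(row(c,pose(*t)))
E
```

```text
[0.1, -0.0, 22.4, -420.7, -68.8, -0.2]
[0.1, -0.0, 35.3, -594.4, -188.0, 46.6]
```

Request:
send_rows --targets '[[[0,0,22,-420,-69,0,-0.3],[0,0,22,-420,-69,0,-0.3],[0,0,22,-420,-69,0,-0.3],[0,0,22,-420,-69,0,-0.3],[0,0,22,-420,-69,0,-0.3]]]'

```text
time: 1.53
tool_pos: [393.5, 103.8, 227.1]
tcp_rot: [3.141, -0.0, 1.712]
contact_force: [1.9, 0.8, -0.3]
grip_width: 59.7
```

Request:
send_rows --targets '[[[0,0,0,-200,0,0,-0.3],[0,0,0,-200,0,0,-0.3],[0,0,0,-200,0,0,-0.3],[0,0,0,-200,0,0,-0.3],[0,0,0,-200,0,0,-0.3]]]'

```text
time: 1.95
tool_pos: [421.5, -95.2, 227.0]
tcp_rot: [3.141, 0.001, 1.712]
contact_force: [0.2, 0.8, 0.0]
grip_width: 59.8
```

```bash
python3 - <<'E'
from h import *
c=now(); print(c[0])
for t in [(453,-310,120,1.475)]: print(row(c,pose(*t)))
E
```

```text
[421.51497544 -95.16238221 226.95559491]
[0.0, 0.0, 13.6, -217.1, 0.9, 107.1]
```

Request:
send_rows --targets '[[[0,0,13.6,-217,1,90,-0.3],[0,0,13.6,-217,1,90,-0.3],[0,0,13.6,-217,1,90,-0.3],[0,0,13.6,-217,1,90,-0.3],[0,0,13.6,-217,1,90,-0.3]]]'

```text
time: 2.37
tool_pos: [449.5, -284.7, 146.2]
tcp_rot: [3.141, 0.0, 1.475]
contact_force: [1.0, 0.5, -0.2]
grip_width: 59.4
```

Request:
send_rows --targets '[[[0,0,0,-16,0,10,-0.3],[0,0,0,-16,0,10,-0.3],[0,0,0,-16,0,10,-0.3]]]'

```text
time: 2.62
tool_pos: [447.4, -298.4, 136.1]
tcp_rot: [-3.14, -0.002, 1.474]
contact_force: [0.1, 0.3, -0.0]
grip_width: 59.9
```

```bash
python3 - <<'E'
from h import *
im=capture("side"); crop("side",im,250,270,100,100,6,"pics/g1.png")
c=now(); print(c[0])
for t in [(453,-309.5,10,1.475)]: print(row(c,pose(*t)))
E
```

```text
[ 447.82993507 -297.74272394  136.89858224]
[-0.0, -0.1, 0.0, -11.3, 6.3, 126.9]
```

View pics/g1.png

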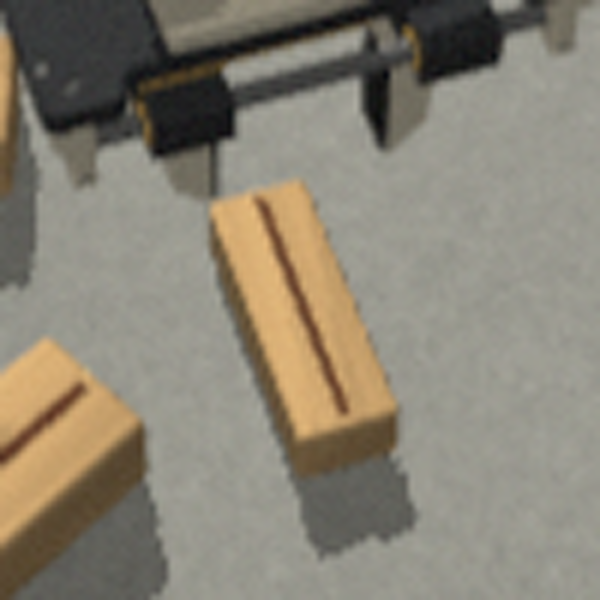

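The fingers straddle the foot, seen at about (300..345, 305..345) in the full side view. Its neighbour is clear of them, so I'll descend.

Request:
send_rows --targets '[[[0,0,0,-11,6,40,-0.3],[0,0,0,-11,6,80,-0.3],[0,0,0,-11,6,110,-0.3],[0,0,0,-11,6,127,-0.3],[0,0,0,-11,6,127,-0.3]]]'

```text
time: 3.08
tool_pos: [451.7, -306.8, 7.4]
tcp_rot: [-3.137, -0.004, 1.477]
contact_force: [-1.1, 0.4, 0.2]
grip_width: 59.3
```

Request:
send_rows --targets '[[[0,0,0,0,0,0,-0.3],[0,0,0,0,0,0,0],[0,0,0,0,0,0,0.1],[0,0,0,0,0,0,0.3],[0,0,0,0,0,0,0.4]]]'

```text
time: 3.5
tool_pos: [453.7, -310.5, 11.4]
tcp_rot: [3.139, 0.001, 1.475]
contact_force: [0.3, 1.3, 6.7]
grip_width: 39.7
```

Request:
send_rows --targets '[[[0,0,0,0,0,0,1],[0,0,0,0,0,0,1],[0,0,0,0,0,0,1],[0,0,0,0,0,0,1]]]'

```text
time: 3.83
tool_pos: [453.7, -310.4, 11.4]
tcp_rot: [3.14, 0.001, 1.475]
contact_force: [0.2, 1.8, 7.4]
grip_width: 40.0
```

Request:
send_rows --targets '[[[0,0,0,0,0,-20,1],[0,0,0,0,0,-50,1],[0,0,0,0,0,-80,1],[0,0,0,0,0,-110,1],[0,0,0,0,0,-110,1]]]'

```text
time: 4.25
tool_pos: [455.5, -312.3, 126.2]
tcp_rot: [3.133, 0.007, 1.475]
contact_force: [0.4, -0.8, -0.9]
grip_width: 39.5
```

```bash
python3 - <<'E'
from h import *
im=capture("side"); crop("side",im,250,230,120,100,6,"pics/g2.png")
o=get_obs(); print(o["contact_force"],o["grip_width"],o["tool_pos"])
E
```

```text
[ 0.73850005 -0.97616565 -1.4882649 ] 39.344363613650835 [ 454.53823126 -311.47789643  123.4223044 ]
```

View pics/g2.png

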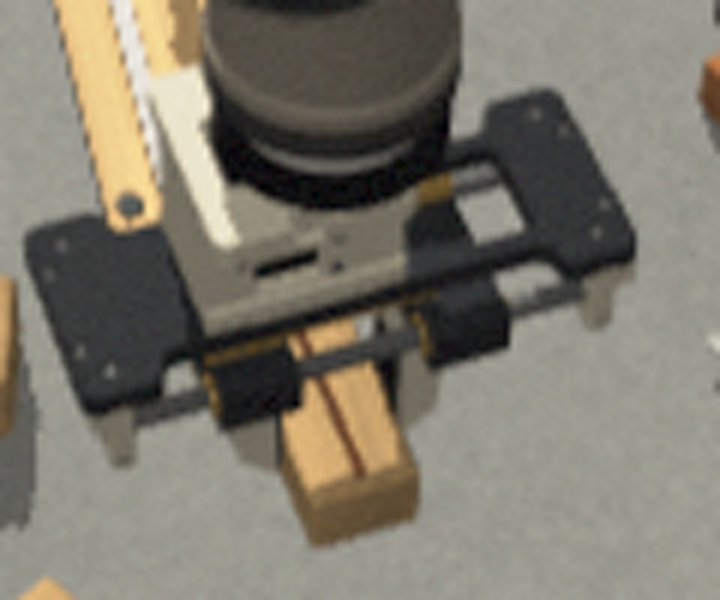

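```bash
cat >> h.py <<'E'
JIG=[541.5,44.0,1.365]
def jw(x,y=0): 
    c,s=np.cos(JIG[2]),np.sin(JIG[2]); return JIG[0]+c*x-s*y, JIG[1]+s*x+c*y
def wj(p):
    c,s=np.cos(JIG[2]),np.sin(JIG[2]); d=np.array(p[:2])-JIG[:2]; return c*d[0]+s*d[1], -s*d[0]+c*d[1]
E
python3 - <<'E'
from h import *
c=now()
print(row(c,pose(*jw(-116),75,1.365)))
E
```

```text
[0.4, 0.2, 6.3, 247.1, 39.6, 47.6]
```

Request:
send_rows --targets '[[[0.3,0.2,6.3,80,13,0,1],[0.3,0.2,6.3,160,25,0,1],[0.3,0.2,6.3,247,39.6,10,1],[0.3,0.2,6.3,247,39.6,30,1],[0.3,0.2,6.3,247,39.6,47.6,1]]]'

```text
time: 4.72
tool_pos: [504.7, -110.9, 92.2]
tcp_rot: [-3.138, -0.003, 1.365]
contact_force: [0.5, -0.6, -1.0]
grip_width: 39.7
```

Request:
send_rows --targets '[[[0,0,0,40,6.4,17,1],[0,0,0,40,6.4,17,1],[0,0,0,40,6.4,17,1]]]'

```text
time: 4.97
tool_pos: [517.6, -72.2, 73.2]
tcp_rot: [-3.132, -0.004, 1.37]
contact_force: [0.0, 0.8, 0.4]
grip_width: 39.9
```

```bash
python3 - <<'E'
from h import *
c=now()
print(c[0],row(c,pose(*jw(-116),55,1.365)))
E
```

```text
[517.55166006 -72.23202172  73.17128354] [-0.5, -0.2, 0.3, 2.6, -0.1, 18.2]
```

Request:
send_rows --targets '[[[0,0,0,2.6,0,18,1],[0,0,0,2.6,0,18,1],[0,0,0,2.6,0,18,1]]]'

```text
time: 5.22
tool_pos: [518.1, -73.0, 56.6]
tcp_rot: [-3.134, -0.003, 1.364]
contact_force: [0.8, -0.3, -0.4]
grip_width: 39.6
```

```bash
python3 - <<'E'
from h import *
c=now()
print(c[0],row(c,pose(*jw(-116),55,1.365)),wj(c[0]))
for n,b in (("side",(230,175,120,100)),("top",(225,185,120,90))):
    im=capture(n); 
    L=[jw(x,y)+(18,) for y in (-23,23,-32,32) for x in (-160,-120,-80,-40,0)]
    crop(n,im,*b,6,f"pics/h_{n}.png",proj(n,L))
E
```

```text
[518.09393811 -72.98702344  56.62665328] [-0.4, -0.2, -0.0, 3.3, -1.0, 1.6] (np.float64(-119.30138236028286), np.float64(-0.9937572989392542))
```

View pics/h_side.png

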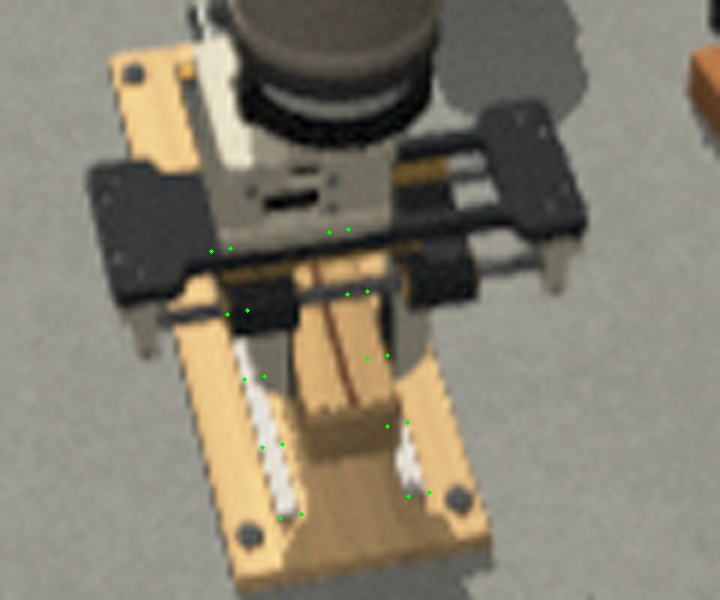

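View pics/h_top.png

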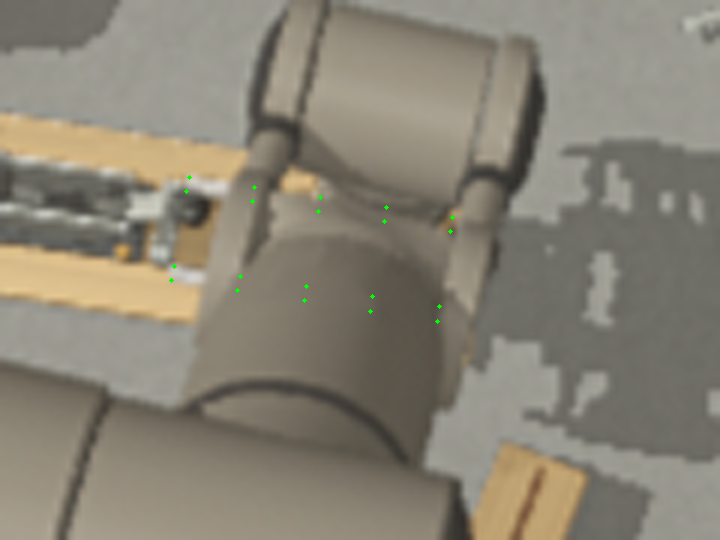

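```bash
python3 - <<'E'
from h import *
p,R=now()
im=capture("side")
# foot corners from tcp pose: tool frame x = +jig x ; foot centre +16 in tool x, bottom at tool z=+11
L=np.array([(16+sx*55,sy*20,dz) for sx in(-1,) for sy in(-1,1) for dz in(11.4,-18.6)])
# fingertip inner points
P=p+R.apply(L); pr=proj("side",P)
crop("side",im,270,215,50,50,14,"pics/h2.png",np.vstack([pr,proj("side",[jw(x,y)+(z,) for x,y,z in((-160,23,18),(-160,32,18),(-160,-23,18),(-160,-32,18),(-185,55,12),(-185,-55,12))])]))
E
```

```text
(no output)
```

View pics/h2.png

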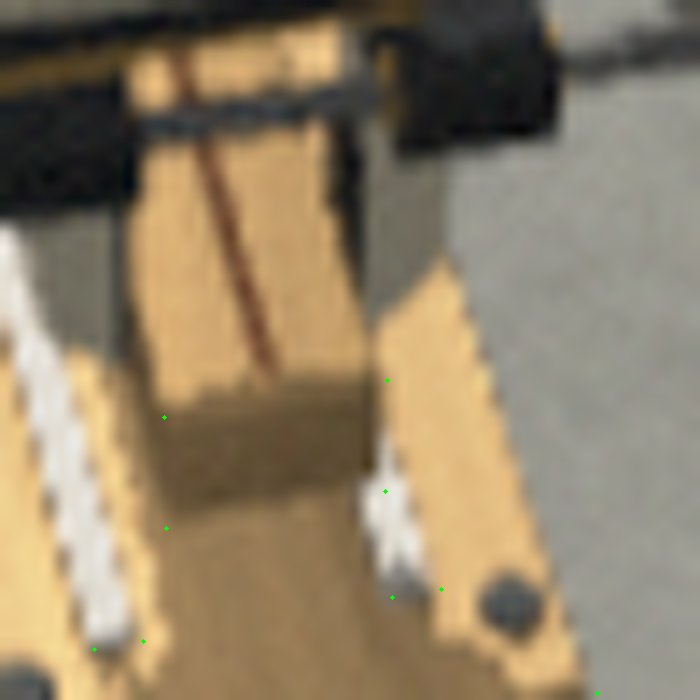

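Request:
send_rows --targets '[[[0,0,0,3,-1.5,8,1],[0,0,0,3,-1.5,15,1],[0,0,0,3,-1.5,20,1],[0,0,0,3,-1.5,23,1],[0,0,0,3,-1.5,23,1]]]'

```text
time: 5.78
tool_pos: [517.5, -68.6, 33.2]
tcp_rot: [-3.134, -0.003, 1.365]
contact_force: [-0.0, 0.3, -0.9]
grip_width: 40.0
```

```bash
python3 - <<'E'
from h import *
p,R=now(); print(p,wj(p),get_obs()["contact_force"])
im=capture("side")
crop("side",im,265,210,55,55,13,"pics/h3.png")
E
```

```text
[517.48879128 -68.62346654  33.21737661] (np.float64(-115.15356254211811), np.float64(0.49029872579403744)) [-0.03576891  0.32218604 -0.91983498]
```

View pics/h3.png

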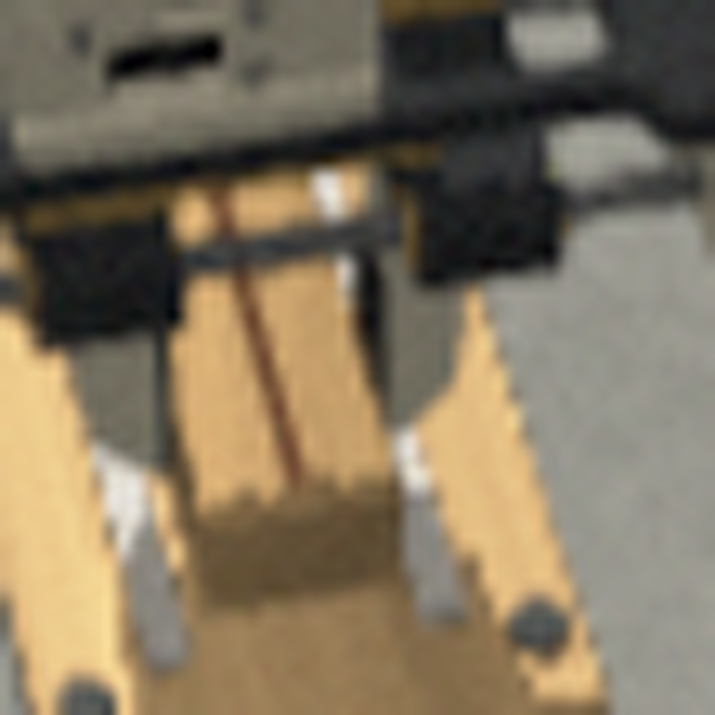

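Request:
send_rows --targets '[[[0,0,0,0,0.2,2,1],[0,0,0,0,0.2,4,1],[0,0,0,0,0.2,5,1],[0,0,0,0,0.2,6,1],[0,0,0,0,0.2,6,1]]]'

```text
time: 6.25
tool_pos: [518.2, -68.8, 28.1]
tcp_rot: [-3.136, -0.003, 1.365]
contact_force: [-0.5, -0.4, -1.0]
grip_width: 40.0
```

```bash
python3 - <<'E'
from h import *
p,R=now(); print(p,wj(p),get_obs()["contact_force"])
im=capture("side")
crop("side",im,265,210,55,55,13,"pics/h4.png")
E
```

```text
[518.1934448  -68.75870097  28.0609885 ] (np.float64(-115.14194967636574), np.float64(-0.22712031241233177)) [-0.50411933 -0.43746109 -1.0487416 ]
```

View pics/h4.png

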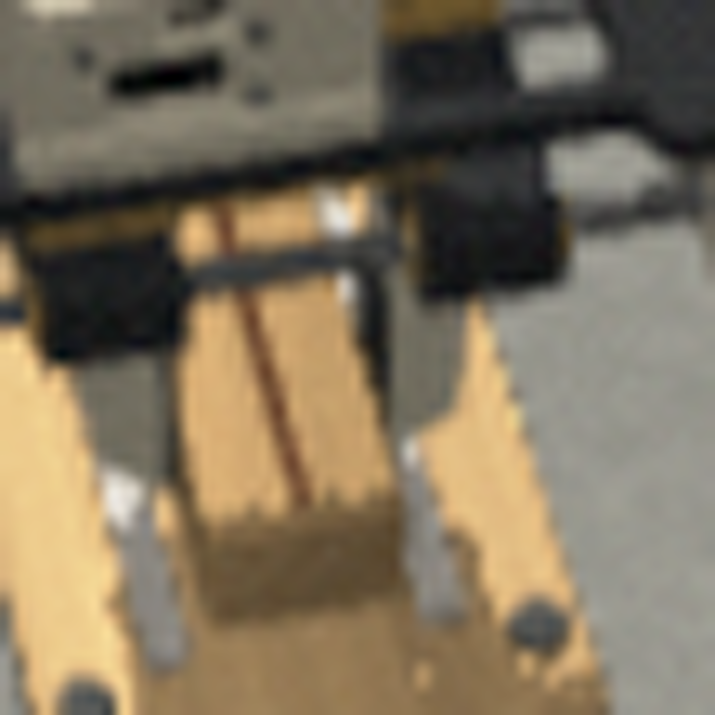

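Request:
send_rows --targets '[[[0,0,0,0,-0.9,0,1],[0,0,0,0,-0.9,1.5,1],[0,0,0,0,-0.9,3,1],[0,0,0,0,-0.9,4,1],[0,0,0,0,-0.9,4,1]]]'

```text
time: 6.72
tool_pos: [517.2, -68.6, 23.9]
tcp_rot: [-3.136, -0.003, 1.365]
contact_force: [0.1, 0.1, -1.4]
grip_width: 39.4
```

Request:
send_rows --targets '[[[0,0,0,0,0,0.5,1],[0,0,0,0,0,1,1],[0,0,0,0,0,1,1]]]'

```text
time: 6.97
tool_pos: [517.4, -68.5, 23.5]
tcp_rot: [-3.136, -0.003, 1.366]
contact_force: [-1.2, 1.4, 3.3]
grip_width: 39.6
```

```bash
python3 - <<'E'
from h import *
p,R=now(); print(p,wj(p),get_obs()["contact_force"])
im=capture("side")
crop("side",im,265,210,55,55,13,"pics/h5.png")
E
```

```text
[517.36515849 -68.54400467  23.51879117] (np.float64(-115.1010413955564), np.float64(0.6275604587852612)) [-1.23335452  1.3526225   3.25048881]
```

View pics/h5.png

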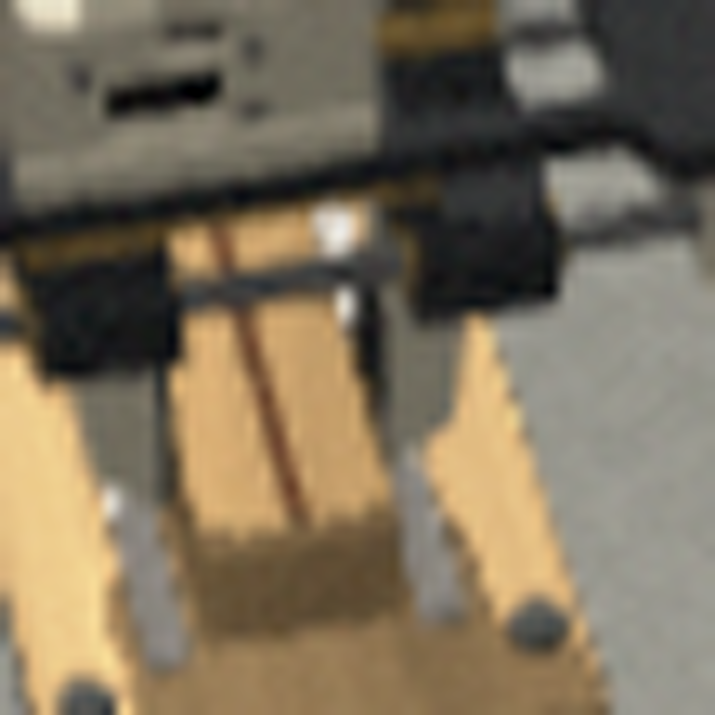

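The foot is on the bed between the rails, with its bottom corners at about (281,258) and (296,256) in the full side view. Next I slide it towards the stop.

Request:
send_rows --targets '[[[0,0,0,5,0,-0.4,1],[0,0,0,10,0,-0.4,1],[0,0,0,15,0,-0.4,1],[0,0,0,20,0,-0.4,1],[0,0,0,20,0,-0.4,1]]]'

```text
time: 7.43
tool_pos: [521.7, -47.8, 23.6]
tcp_rot: [-3.136, -0.004, 1.367]
contact_force: [0.5, 0.3, 0.5]
grip_width: 40.0
```

Request:
send_rows --targets '[[[0,0,0,5,0,0,1],[0,0,0,9,0,0,1],[0,0,0,13,0,0,1],[0,0,0,15,0,0,1],[0,0,0,15,0,0,1]]]'

```text
time: 7.85
tool_pos: [524.5, -33.8, 23.7]
tcp_rot: [-3.136, -0.003, 1.366]
contact_force: [0.0, 0.7, -0.2]
grip_width: 39.8
```

```bash
python3 - <<'E'
from h import *
p,R=now(); print(p,wj(p),get_obs()["contact_force"])
im=capture("side")
crop("side",im,260,195,55,55,13,"pics/h6.png")
im=capture("top")
crop("top",im,190,190,130,60,6,"pics/h6t.png")
E
```

```text
[524.52945069 -33.77435787  23.65498894] (np.float64(-79.60108411262269), np.float64(0.7195093286999867)) [ 0.02360911  0.70989336 -0.1646104 ]
```

View pics/h6.png

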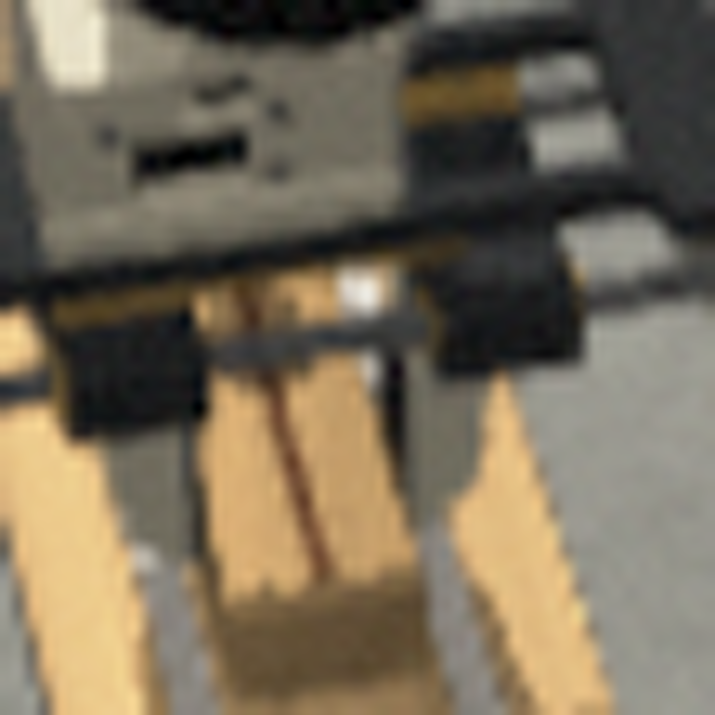

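View pics/h6t.png

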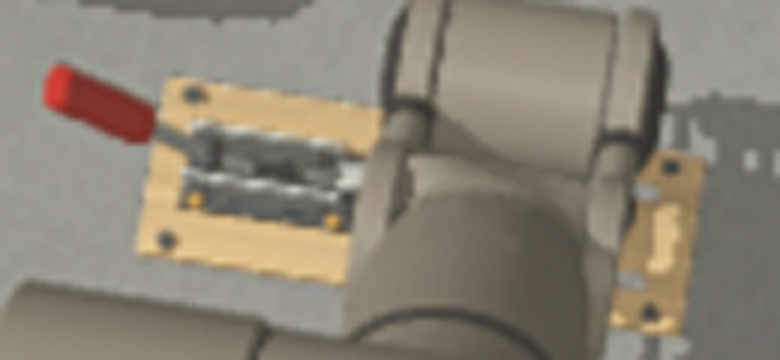

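Request:
send_rows --targets '[[[0,0,0,1,0,0,1],[0,0,0,2,0,0,1],[0,0,0,3,0,0,1],[0,0,0,4,0,0,1],[0,0,0,4,0,0,1]]]'

```text
time: 8.37
tool_pos: [525.3, -30.3, 23.7]
tcp_rot: [-3.136, -0.003, 1.366]
contact_force: [1.3, 0.4, -0.4]
grip_width: 40.2
```

Request:
send_rows --targets '[[[0,0,0,0.5,0,0,1],[0,0,0,1,0,0,1],[0,0,0,1.5,0,0,1],[0,0,0,1.5,0,0,1]]]'

```text
time: 8.7
tool_pos: [525.6, -28.9, 23.7]
tcp_rot: [-3.136, -0.003, 1.366]
contact_force: [-0.3, 0.1, -1.4]
grip_width: 39.3
```

Request:
send_rows --targets '[[[0,0,0,0.5,0,0,1],[0,0,0,1,0,0,1],[0,0,0,1,0,0,1]]]'

```text
time: 8.95
tool_pos: [525.8, -27.9, 23.7]
tcp_rot: [-3.136, -0.003, 1.366]
contact_force: [0.0, 0.7, -1.1]
grip_width: 40.1
```

Request:
send_rows --targets '[[[0,0,0,0.5,0,0,1],[0,0,0,1,0,0,1],[0,0,0,1,0,0,1]]]'

```text
time: 9.2
tool_pos: [526.0, -26.9, 23.7]
tcp_rot: [-3.136, -0.003, 1.366]
contact_force: [0.2, -0.3, -0.0]
grip_width: 39.6
```

Request:
send_rows --targets '[[[0,0,0,0.5,0,0,1],[0,0,0,0.5,0,0,1]]]'

```text
time: 9.37
tool_pos: [526.2, -26.4, 23.8]
tcp_rot: [-3.136, -0.003, 1.366]
contact_force: [0.0, -0.3, -0.5]
grip_width: 39.9
```

Request:
send_rows --targets '[[[0,0,0,0.5,0,0,1],[0,0,0,0.5,0,0,1]]]'

```text
time: 9.53
tool_pos: [526.2, -25.9, 23.7]
tcp_rot: [-3.136, -0.003, 1.366]
contact_force: [-0.7, -0.1, -0.1]
grip_width: 39.6
```

Request:
send_rows --targets '[[[0,0,0,0.5,0,0,1],[0,0,0,0.5,0,0,1]]]'

```text
time: 9.7
tool_pos: [526.4, -25.4, 23.8]
tcp_rot: [-3.136, -0.003, 1.366]
contact_force: [-0.1, -0.1, -0.8]
grip_width: 40.0
```

Request:
send_rows --targets '[[[0,0,0,0.5,0,0,1],[0,0,0,0.5,0,0,1]]]'

```text
time: 9.87
tool_pos: [526.4, -24.9, 23.7]
tcp_rot: [-3.136, -0.003, 1.366]
contact_force: [-0.1, -0.7, -1.5]
grip_width: 40.2
```

Request:
send_rows --targets '[[[0,0,0,0.5,0,0,1],[0,0,0,0.5,0,0,1]]]'

```text
time: 10.03
tool_pos: [526.6, -24.5, 23.8]
tcp_rot: [-3.136, -0.003, 1.366]
contact_force: [0.2, -0.2, -1.3]
grip_width: 39.9
```

Request:
send_rows --targets '[[[0,0,0,0.5,0,0,1],[0,0,0,0.5,0,0,1]]]'

```text
time: 10.2
tool_pos: [526.6, -24.0, 23.8]
tcp_rot: [-3.136, -0.003, 1.366]
contact_force: [-0.2, -0.1, -0.5]
grip_width: 39.9
```

Request:
send_rows --targets '[[[0,0,0,0.5,0,0,1],[0,0,0,0.5,0,0,1]]]'

```text
time: 10.37
tool_pos: [526.7, -23.5, 23.7]
tcp_rot: [-3.136, -0.003, 1.366]
contact_force: [-0.4, 1.5, 0.1]
grip_width: 39.5
```

```bash
python3 - <<'E'
from h import *
p,R=now(); print(p,wj(p),get_obs()["contact_force"])
im=capture("side")
crop("side",im,230,160,90,90,6.5,"pics/h7.png")
E
```

```text
[526.72708355 -23.4772311   23.74974663] (np.float64(-69.07216233567989), np.float64(0.672434036451417)) [-0.36886333  1.45729873  0.10403815]
```

View pics/h7.png

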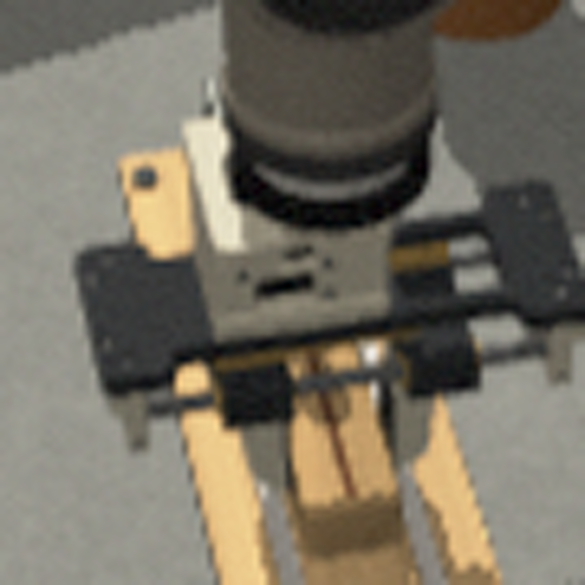

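```bash
python3 - <<'E'
from h import *
for c,r,z in ((307,560,12),(413,540,12),(302,510,42),(400,487,42)):
    q=onz("side",(c+.5)/6.5-.5+230,(r+.5)/6.5-.5+160,z)
    for J in ([540.29,43.19,1.3622],JIG):
        co,s=np.cos(J[2]),np.sin(J[2]); d=q[:2]-J[:2]; print(z,np.round([co*d[0]+s*d[1],-s*d[0]+co*d[1]],1),end=' ')
    print()
E
```

```text
12 [-104.8   18.5] 12 [-105.8   19.8] 
12 [-103.6  -25.3] 12 [-104.7  -24. ] 
42 [-104.4   19.7] 42 [-105.4   21.1] 
42 [-100.9  -20.6] 42 [-102.   -19.3]
```

```bash
python3 - <<'E'
from h import *
im=capture("side")
t=im
p=[jw(x,y)+(z,) for x in(-110,) for y in(-20,20) for z in (12,42)]+[jw(x,y)+(12,) for x in (-185,145) for y in (-55,55)]+[jw(-160,y)+(18,) for y in(-32,-23,23,32)]
crop("side",im,245,170,80,110,7,"pics/h8.png",proj("side",p))
E
```

```text
(no output)
```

View pics/h8.png

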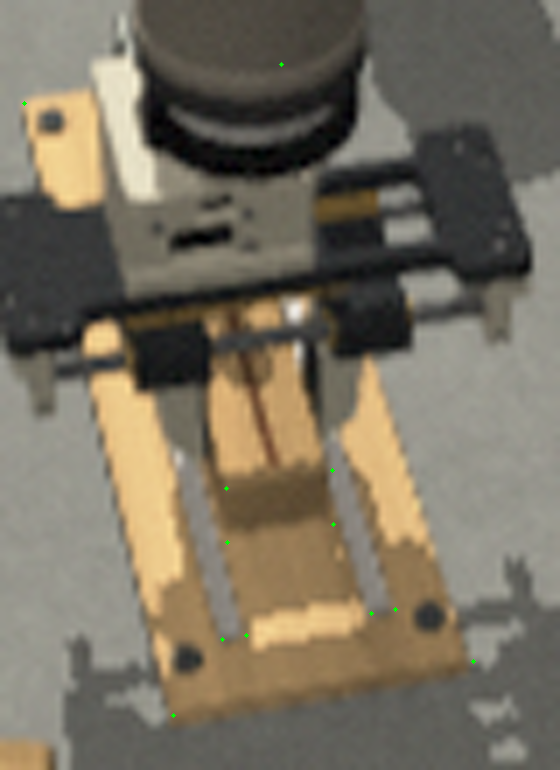

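Request:
send_rows --targets '[[[0,0,0,0.5,0,0,1],[0,0,0,0.5,0,0,1]]]'

```text
time: 10.63
tool_pos: [526.9, -23.0, 23.8]
tcp_rot: [-3.136, -0.003, 1.366]
contact_force: [-0.5, 0.1, -0.8]
grip_width: 39.6
```

Request:
send_rows --targets '[[[0,0,0,0.5,0,0,1],[0,0,0,0.5,0,0,1]]]'

```text
time: 10.8
tool_pos: [527.0, -22.5, 23.8]
tcp_rot: [-3.136, -0.003, 1.366]
contact_force: [-0.0, 0.9, -1.2]
grip_width: 39.8
```

Request:
send_rows --targets '[[[0,0,0,0.5,0,0,1],[0,0,0,0.5,0,0,1]]]'

```text
time: 10.97
tool_pos: [527.0, -22.4, 23.8]
tcp_rot: [-3.136, -0.003, 1.366]
contact_force: [-1.3, -2.2, -0.4]
grip_width: 39.8
```

Request:
send_rows --targets '[[[0,0,0,0.2,0,0,1],[0,0,0,0.2,0,0,1]]]'

```text
time: 11.13
tool_pos: [527.0, -22.4, 23.8]
tcp_rot: [-3.136, -0.003, 1.366]
contact_force: [-0.9, -5.5, -0.5]
grip_width: 39.6
```

The foot has met the stop: the motion stopped and the force rose to 5.5 N. I'll open the jaws.

Request:
send_rows --targets '[[[0,0,0,0,0,0,-0.1],[0,0,0,0,0,0,-0.3],[0,0,0,0,0,0,-0.3],[0,0,0,0,0,0,-0.3]]]'

```text
time: 11.47
tool_pos: [527.2, -21.5, 23.8]
tcp_rot: [-3.136, -0.004, 1.366]
contact_force: [-1.3, 0.7, 1.1]
grip_width: 58.7
```

Request:
send_rows --targets '[[[0,0,0,-3,0,-15,-0.3],[0,0,0,-10,0,-40,-0.3],[0,0,0,-30,0,-80,-0.3],[0,0,0,-60,0,-120,-0.3],[0,0,0,-90,0,-160,-0.3]]]'

```text
time: 11.88
tool_pos: [511.5, -99.2, 169.4]
tcp_rot: [-3.136, -0.004, 1.367]
contact_force: [1.1, 0.3, 0.6]
grip_width: 59.5
```

Request:
send_rows --targets '[[[0,0,0,-80,-80,-40,1],[0,0,0,-100,-160,-40,1],[0,0,0,-100,-160,-40,1],[0,0,0,-100,-160,-40,1],[0,0,0,-100,-160,-40,1]]]'

```text
time: 12.3
tool_pos: [332.2, -164.4, 208.7]
tcp_rot: [-3.136, -0.003, 1.365]
contact_force: [0.7, -0.2, -0.6]
grip_width: 31.2
```

```bash
python3 - <<'E'
from h import *
p,R=now(); print(p,wj(p),get_obs()["contact_force"])
im=capture("side"); cv2.imwrite("pics/full_s.png",im[:,:,::-1])
crop("side",im,235,175,100,100,6,"pics/i_s.png")
crop("side",im,240,110,60,90,7,"pics/i_s2.png")
im=capture("top"); crop("top",im,190,190,130,60,6,"pics/i_t.png")
E
```

```text
[ 332.19052361 -164.41157681  208.66114035] (np.float64(-246.78550489722414), np.float64(162.30451881851627)) [ 0.73268281 -0.24984774 -0.64289025]
```

View pics/i_s.png

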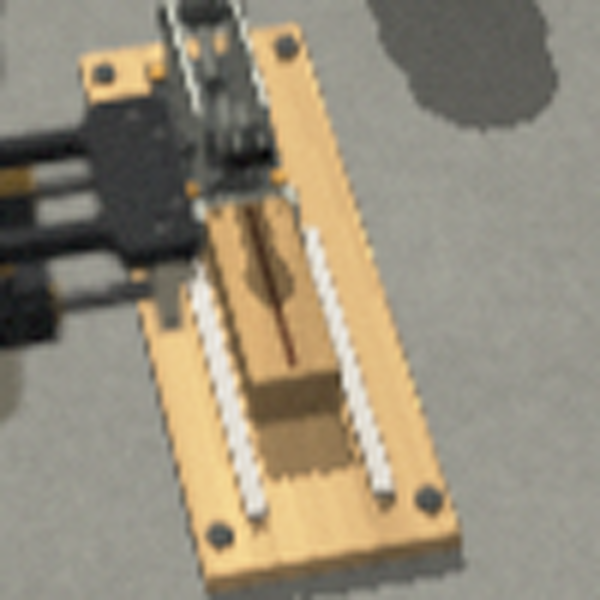

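View pics/i_s2.png

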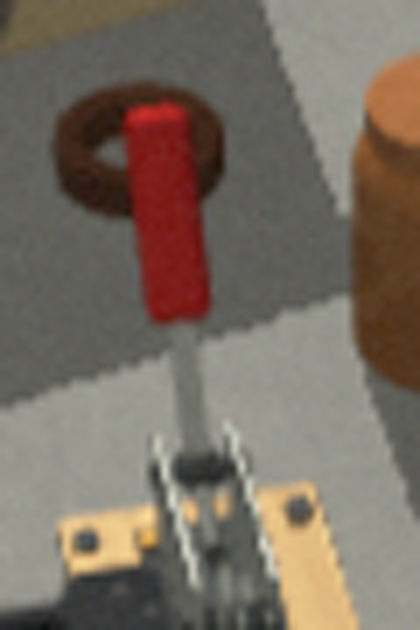

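View pics/i_t.png

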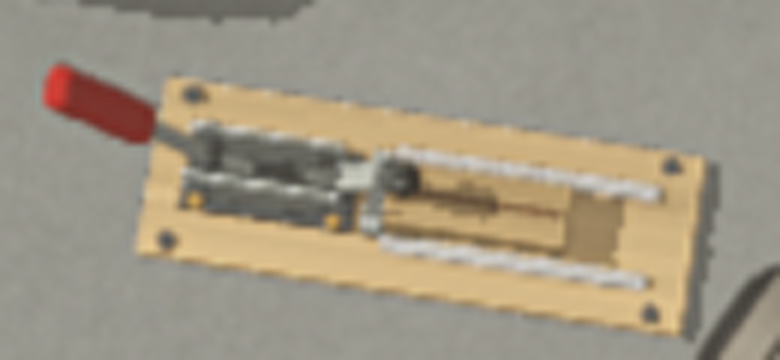

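```bash
cat > hand.py <<'E'
from h import *
def redmask(im,box):
    f=im.astype(int); m=((f[:,:,0]>60)&(f[:,:,1]<0.42*f[:,:,0])&(f[:,:,2]<0.42*f[:,:,0])).astype(np.uint8)
    k=np.zeros_like(m); c0,r0,w,h=box; k[r0:r0+h,c0:c0+w]=m[r0:r0+h,c0:c0+w]; 
    n,l,st,_=cv2.connectedComponentsWithStats(k); i=1+np.argmax(st[1:,4]); return (l==i).astype(np.uint8)
def gripbox(e,dz=0,r=(60,145)):
    P=[]
    for rr in r:
        for t in(-9,9):
            for y in(-13,13):
                x=104+rr*np.cos(e)-t*np.sin(e); z=66+dz+rr*np.sin(e)+t*np.cos(e)
                P.append(jw(x,y)+(z,))
    return np.array(P)
def iou(n,mask,e,dz,off):
    S=8
    h=cv2.convexHull((((proj(n,gripbox(e,dz))+off)+.5)*S).astype(np.int32))
    c0,r0=180,90; m=np.zeros((170*S,160*S),np.uint8); cv2.fillPoly(m,[h-np.array([c0*S,r0*S])],1)
    m=cv2.resize(m*255,(160,170),interpolation=cv2.INTER_AREA)/255.; k=mask[r0:r0+170,c0:c0+160].astype(float)
    return np.minimum(m,k).sum()/np.maximum(m,k).sum()
def measure(ims,es,boxes={"side":(240,100,60,110),"top":(170,180,65,60)}):
    from scipy.optimize import minimize
    for n,im in ims.items():
        k=redmask(im,boxes[n]); ys,xs=np.nonzero(k); print(n,"area",k.sum(),"cen",xs.mean().round(1),ys.mean().round(1))
        best=[]
        for e in es:
            b=max((iou(n,k,e,0,np.array([du,dv])),du,dv) for du in np.arange(-2,2.1,.5) for dv in np.arange(-2,2.1,.5))
            best.append((round(float(e),2),round(b[0],3),b[1],b[2]))
        best.sort(key=lambda t:-t[1]); print(best[:6])
E
python3 - <<'E'
from hand import *
import sys
ims={n:capture(n) for n in("side","top")}
measure(ims,np.arange(0.66,1.12,.04))
E
```

```text
side area 288 cen 263.3 139.3
[(0.66, np.float64(0.888), np.float64(1.0), np.float64(-2.0)), (0.82, np.float64(0.887), np.float64(0.5), np.float64(-1.0)), (0.7, np.float64(0.886), np.float64(1.0), np.float64(-1.5)), (0.78, np.float64(0.886), np.float64(0.5), np.float64(-1.0)), (0.86, np.float64(0.886), np.float64(0.5), np.float64(-0.5)), (0.94, np.float64(0.883), np.float64(0.0), np.float64(-1.0))]
top area 86 cen 205.2 207.0
[(1.1, np.float64(0.468), np.float64(-1.5), np.float64(0.5)), (1.06, np.float64(0.454), np.float64(-0.5), np.float64(0.0)), (1.02, np.float64(0.442), np.float64(1.5), np.float64(0.0)), (0.98, np.float64(0.436), np.float64(2.0), np.float64(0.0)), (0.94, np.float64(0.426), np.float64(2.0), np.float64(0.0)), (0.9, np.float64(0.417), np.float64(2.0), np.float64(-1.5))]
```

```bash
python3 - <<'E'
from hand import *
for e in (0.7,0.8,0.88,0.96,1.06):
    P=[jw(104+r*np.cos(e))+(66+r*np.sin(e),) for r in (60,145)]
    pt=(proj("top",P)-[190,190]+.5)*6-.5; ps=(proj("side",P)-[240,110]+.5)*7-.5
    print(e,"top",pt.round().tolist(),"side",ps.round().tolist())
im=capture("top"); 
c=[]
for e in (0.75,1.0): c+=list(proj("top",gripbox(e)))
crop("top",im,190,190,60,45,12,"pics/j_t.png",proj("top",gripbox(0.88)))
crop("top",im,190,190,60,45,12,"pics/j_t2.png",proj("top",gripbox(1.0)))
E
```

```text
0.7 top [[125.0, 128.0], [-3.0, 89.0]] side [[178.0, 325.0], [143.0, 120.0]]
0.8 top [[131.0, 128.0], [11.0, 87.0]] side [[179.0, 323.0], [146.0, 112.0]]
0.88 top [[136.0, 127.0], [24.0, 86.0]] side [[180.0, 322.0], [149.0, 109.0]]
0.96 top [[142.0, 127.0], [38.0, 85.0]] side [[182.0, 322.0], [153.0, 108.0]]
1.06 top [[150.0, 127.0], [58.0, 85.0]] side [[184.0, 324.0], [157.0, 110.0]]
```

View pics/j_t.png

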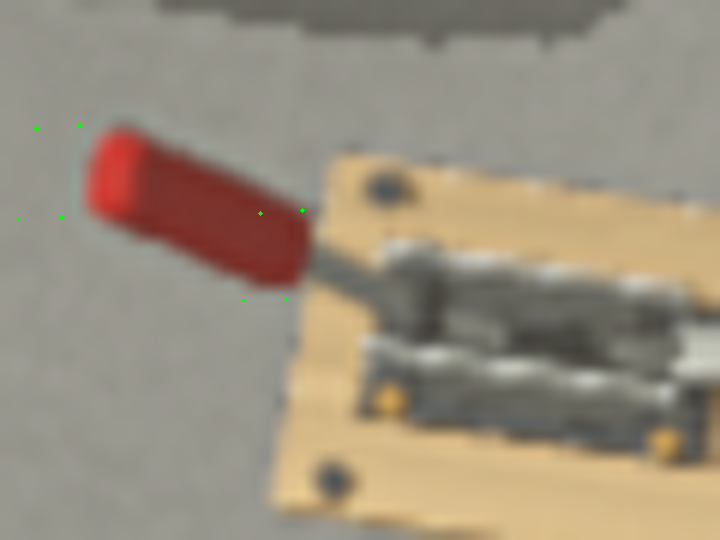

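View pics/j_t2.png

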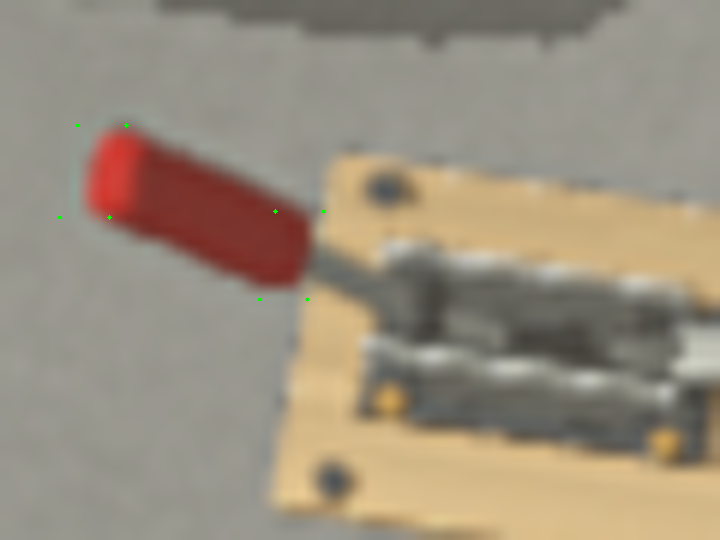

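```bash
cat >> h.py <<'E'
def hp(e,delta=0.5,r=115,dz=0,half=9.5):
    """tool pose with +x tip edge on the top face of grip at elevation e"""
    tau=e-delta; px=104+r*np.cos(e)-9*np.sin(e); pz=66+dz+r*np.sin(e)+9*np.cos(e)
    px-=half*np.cos(tau); pz-=half*np.sin(tau)
    ax=[-np.sin(JIG[2]),np.cos(JIG[2]),0]  # jig y
    # tool z=(sin tau,-cos tau): from straight down rotate about jig y by -tau
    return pose(*jw(px),pz,JIG[2],-tau,ax)
E
python3 - <<'E'
from h import *
for n,c,r in (("top",195,172),): print("jar",onz(n,c,r,100))
print("collar",onz("top",150,200,11))
c=now()
for e in (1.17,1.05,.26):
    t=hp(e); z=t[1].apply([0,0,1]); print(e,t[0].round(1),wj(t[0]),(z[1]/np.sin(JIG[2])).round(2),z.round(2))
t=hp(1.17)
print(row(c,pose(470,30,300,1.365)), row(c,pose(t[0][0],t[0][1],300,1.365)))
print(row(pose(t[0][0],t[0][1],300,1.365),t))
E
```

```text
jar [716.40454608 241.80990196 100.        ]
collar [647.20152427 421.07392941  11.        ]
1.17 [568.7 174.3 169.5] (np.float64(133.13438248995317), np.float64(-7.105427357601002e-15)) 0.62 [ 0.13  0.61 -0.78]
1.05 [571.2 186.2 165.3] (np.float64(145.3148785176371), np.float64(-2.4868995751603507e-14)) 0.52 [ 0.11  0.51 -0.85]
0.26 [583.1 243.3 106.5] (np.float64(203.59341175734536), np.float64(-4.973799150320701e-14)) -0.24 [-0.05 -0.23 -0.97]
[-0.2, -0.2, -0.0, 218.3, 91.4, -91.2] [-0.2, -0.2, -0.0, 379.7, 158.5, -90.9]
[-0.0, 38.4, -0.0, 0.0, -0.0, 130.5]
```

Request:
send_rows --targets '[[[0,0,0,0,0,-40,1],[0,0,0,40,17,-80,1],[0,0,0,120,50,-91,1],[0,0,0,218,91,-91,1],[0,0,0,218,91,-91,1]]]'

```text
time: 12.97
tool_pos: [424.6, -35.3, 293.3]
tcp_rot: [-3.138, -0.003, 1.366]
contact_force: [1.3, 0.1, -0.2]
grip_width: 0.8
```

Request:
send_rows --targets '[[[0,0,0,160,67,0,1],[0,0,0,160,67,0,1],[0,0,0,160,67,0,1],[0,0,0,160,67,0,1],[0,0,0,160,67,0,1]]]'

```text
time: 13.38
tool_pos: [523.6, 111.8, 291.1]
tcp_rot: [-3.135, -0.006, 1.371]
contact_force: [-2.1, 0.3, 0.1]
grip_width: 0.2
```

```bash
python3 - <<'E'
from h import *
c=now(); print(c[0],get_obs()["joint_positions"].round(2))
t=hp(1.17)
t2=(t[0]-40*t[1].apply([0,0,1]),t[1]); print(row(c,t2),row(c,t))
E
```

```text
[523.55811699 111.80864017 291.11380839] [0.06 0.32 1.37 0.01 1.45 0.26]
[-0.5, 38.1, 0.2, 44.9, 32.3, 90.3] [-0.5, 38.1, 0.2, 69.5, 32.7, 121.8]
```

Request:
send_rows --targets '[[[0,7,0,10,10,0,1],[0,14,0,20,20,10,1],[0,21,0,30,32,20,1],[0,28,0,40,32,30,1],[0,35,0,45,32,40,1]]]'

```text
time: 13.8
tool_pos: [562.6, 144.5, 252.6]
tcp_rot: [-3.138, -0.62, 1.364]
contact_force: [-1.3, 0.7, -1.5]
grip_width: 0.1
```

```bash
python3 - <<'E'
from h import *
c=now(); print(c[0],get_obs()["joint_positions"].round(2))
t=hp(1.17)
t2=(t[0]-40*t[1].apply([0,0,1]),t[1]); print(row(c,t2),row(c,t))
E
```

```text
[562.64829834 144.54328581 252.64558767] [-0.21  0.38  1.57  0.65  1.28 -0.23]
[-0.2, 2.9, -0.1, -25.6, 0.0, 45.4] [-0.2, 2.9, -0.1, -23.6, 0.1, 85.3]
```

Request:
send_rows --targets '[[[0,3,0,-25,0,10,1],[0,3,0,-25,0,25,1],[0,3,0,-25,0,45,1],[0,3,0,-25,0,45,1]]]'

```text
time: 14.13
tool_pos: [560.8, 150.1, 197.9]
tcp_rot: [-3.126, -0.666, 1.357]
contact_force: [-1.1, -0.3, 0.1]
grip_width: 0.4
```

```bash
python3 - <<'E'
from h import *
c=now(); print(c[0],get_obs()["joint_positions"].round(2))
t=hp(1.17)
print(row(c,t))
im=capture("side"); crop("side",im,210,70,120,120,6,"pics/k_s.png",proj("side",[t[0]]))
im=capture("top"); crop("top",im,170,160,120,80,6,"pics/k_t.png")
E
```

```text
[560.79872156 150.09965382 197.88052492] [-0.23  0.44  1.66  0.73  1.18 -0.36]
[-0.6, 0.2, -0.4, 2.4, 3.2, 37.9]
```

View pics/k_s.png

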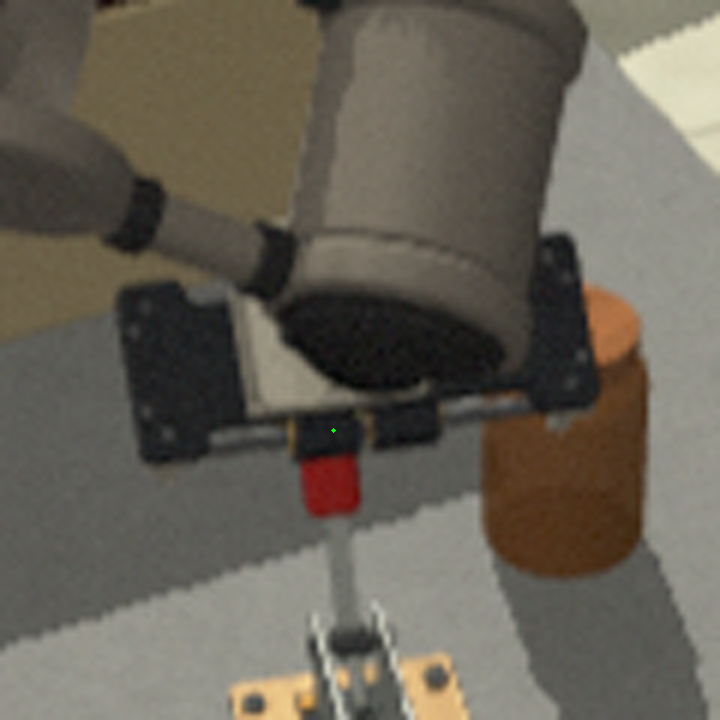

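View pics/k_t.png

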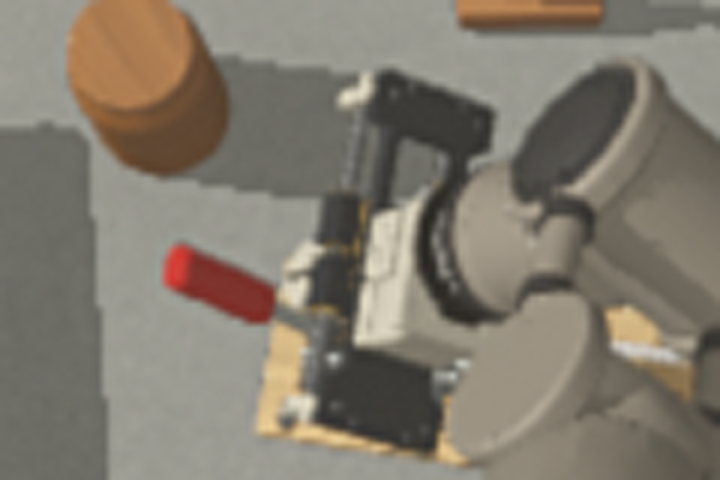

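Request:
send_rows --targets '[[[-0.6,0.2,-0.4,2.4,3.2,8,1],[-0.6,0.2,-0.4,2.4,3.2,18,1],[-0.6,0.2,-0.4,2.4,3.2,25,1],[-0.6,0.2,-0.4,2.4,3.2,31,1],[-0.6,0.2,-0.4,2.4,3.2,31,1]]]'

```text
time: 14.65
tool_pos: [568.7, 169.4, 177.8]
tcp_rot: [3.135, -0.67, 1.37]
contact_force: [-0.8, -0.3, 0.2]
grip_width: 0.4
```

```bash
python3 - <<'E'
from h import *
c=now(); print(c[0])
t=hp(1.17)
print(row(c,t))
print(place_of("treat_jar","top")[:1])
im=capture("side"); crop("side",im,230,90,80,100,6,"pics/k_s2.png",proj("side",[t[0]]))
im=capture("top"); crop("top",im,180,180,80,60,9,"pics/k_t2.png")
E
```

```text
[568.69735683 169.44797506 177.80733358]
[0.2, 0.0, 0.2, -1.4, -1.0, 9.5]
[{'location': [177.6, 197.1], 'conf': 0.76}]
```

View pics/k_s2.png

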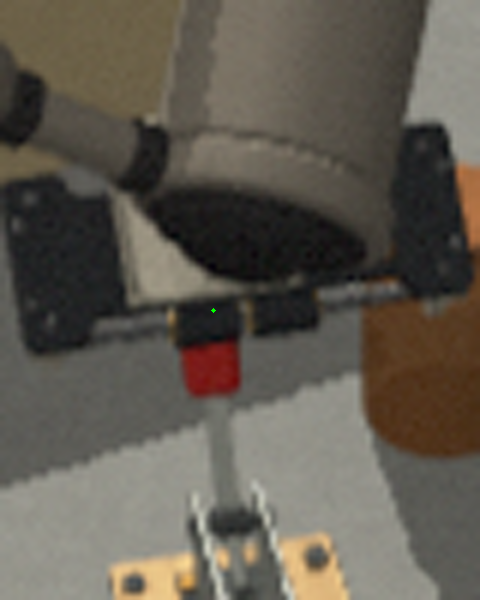

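View pics/k_t2.png

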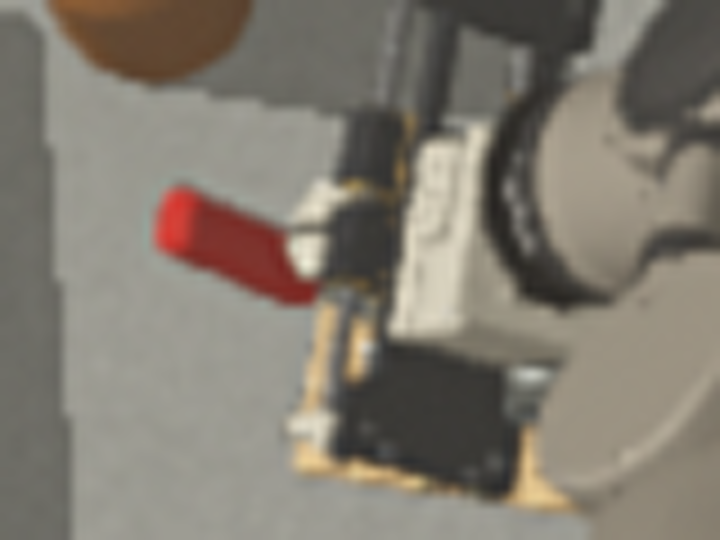

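```bash
python3 - <<'E'
from h import *
p,R=now(); print(wj(p))
P=[p+R.apply([0,0,-d]) for d in (0,30,60)]+[p+R.apply([0,y,-60]) for y in(-95,95)]
print("side",((proj("side",P)-[230,90]+.5)*6-.5).round().tolist())
print("top",((proj("top",P)-[180,180]+.5)*9-.5).round().tolist())
for n in("side","top"):
  o,_=ray(n,0,0); print(n,o.round())
j=onz("top",197.1,177.6,0); print(j)
E
```

```text
(np.float64(127.60605122347033), np.float64(-1.8242222639774042))
side [[219.0, 300.0], [224.0, 282.0], [230.0, 264.0], [10.0, 296.0], [445.0, 233.0]]
top [[312.0, 241.0], [354.0, 234.0], [398.0, 227.0], [351.0, 487.0], [445.0, -27.0]]
side [ 173. -876. 1034.]
top [ 170.  -20. 1790.]
[726.67398155 249.90031348   0.        ]
```

Request:
send_rows --targets '[[[0.2,0,0.2,-1.4,-2,3,1],[0.2,0,0.2,-1.4,-2,6,1],[0.2,0,0.2,-1.4,-2,9,1],[0.2,0,0.2,-1.4,-2,9,1]]]'

```text
time: 15.13
tool_pos: [568.1, 173.5, 170.3]
tcp_rot: [3.14, -0.67, 1.365]
contact_force: [0.0, 0.1, -0.5]
grip_width: 0.4
```

```bash
python3 - <<'E'
from h import *
c=now(); print(c[0],wj(c[0]),get_obs()["contact_force"])
print(row(c,hp(1.17)))
b=hp(1.17)
for k in range(1,6): print(row(b,hp(1.17-.03*k)))
E
```

```text
[568.08347604 173.51146164 170.34816087] (np.float64(132.21083122305367), np.float64(0.44271935709477717)) [ 0.04200766  0.09457382 -0.5045112 ]
[0.1, 0.0, 0.0, 0.2, 0.4, 1.2]
[0.0, -1.7, 0.0, 1.9, 0.0, 2.6]
[0.0, -3.4, 0.0, 3.6, -0.0, 5.3]
[0.0, -5.2, 0.0, 5.3, -0.0, 8.1]
[0.0, -6.9, 0.0, 6.9, 0.0, 10.9]
[-0.0, -8.6, 0.0, 8.4, 0.0, 13.7]
```

Request:
send_rows --targets '[[[0,-1.7,0,1.9,0.2,2.6,1],[0,-3.4,0,3.6,0.2,5.3,1],[0,-3.4,0,3.6,0.2,5.3,1]]]'

```text
time: 15.38
tool_pos: [570.0, 180.0, 169.4]
tcp_rot: [3.137, -0.61, 1.367]
contact_force: [-0.3, -0.0, -1.1]
grip_width: 0.2
```

Request:
send_rows --targets '[[[0,-1.7,0,1.9,0,2.6,1],[0,-3.4,0,3.6,0,5.3,1],[0,-3.4,0,3.6,0,5.3,1]]]'

```text
time: 15.63
tool_pos: [571.1, 185.8, 167.0]
tcp_rot: [3.138, -0.551, 1.367]
contact_force: [-0.7, -0.3, 0.4]
grip_width: 0.7
```

Request:
send_rows --targets '[[[0,-1.7,0,1.9,0,2.6,1],[0,-3.4,0,3.6,0,5.3,1],[0,-3.4,0,3.6,0,5.3,1]]]'

```text
time: 15.88
tool_pos: [572.2, 191.3, 164.2]
tcp_rot: [3.139, -0.492, 1.367]
contact_force: [0.5, -1.6, -0.1]
grip_width: 0.7
```

```bash
cat > chk.py <<'E'
from h import *
import sys
p,R=now(); o=get_obs(); z=R.apply([0,0,1]); tau=np.arcsin(z[:2]@[np.cos(JIG[2]),np.sin(JIG[2])])
f=np.array(o["contact_force"]); print("t",o["time"],"wj",np.round(wj(p),1),"z",p[2].round(1),"e_tool",round(tau+.5,3),"F tool",R.inv().apply(f).round(1),"err to ideal",row((p,R),hp(tau+.5)))
if len(sys.argv)>1:
    im=capture("side"); crop("side",im,230,90,80,100,6,f"pics/{sys.argv[1]}_s.png")
    im=capture("top"); crop("top",im,180,180,90,60,8,f"pics/{sys.argv[1]}_t.png")
E
python3 chk.py m1
```

```text
t 15.8833 wj [150.4   0. ] z 164.2 e_tool 0.992 F tool [-1.3  0.8 -0.6] err to ideal [0.1, 0.0, 0.1, -0.2, 0.0, 1.6]
```

View pics/m1_s.png

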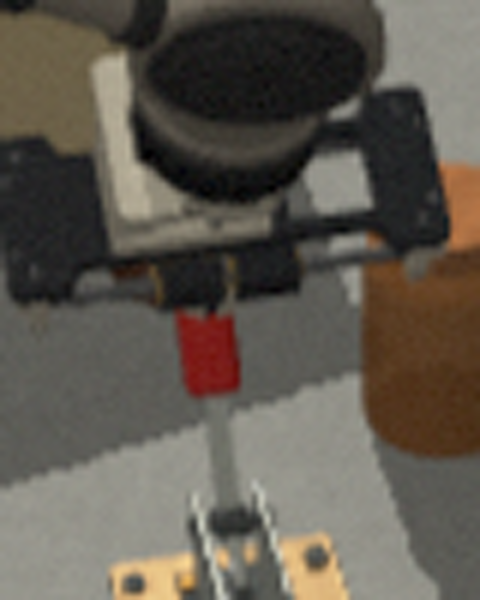

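View pics/m1_t.png

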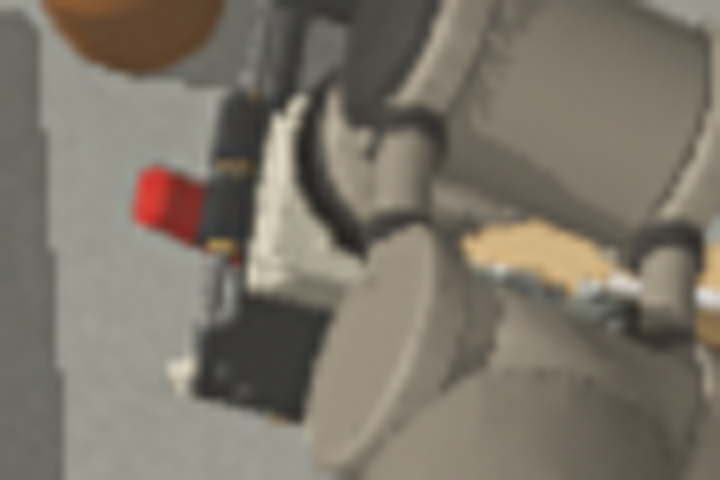

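Request:
send_rows --targets '[[[0,-1.7,0,1.9,0,2.6,1],[0,-3.4,0,3.6,0,5.3,1],[0,-3.4,0,3.6,0,5.3,1]]]'

```text
time: 16.23
tool_pos: [573.4, 196.6, 161.1]
tcp_rot: [3.139, -0.433, 1.366]
contact_force: [0.1, -1.3, -0.3]
grip_width: 0.8
```

Request:
send_rows --targets '[[[0,-1.7,0,1.9,0,2.6,1],[0,-3.4,0,3.6,0,5.3,1],[0,-3.4,0,3.6,0,5.3,1]]]'

```text
time: 16.48
tool_pos: [574.4, 202.0, 157.7]
tcp_rot: [3.139, -0.374, 1.366]
contact_force: [-1.0, -2.2, 0.1]
grip_width: 0.4
```

```bash
python3 chk.py m2
```

```text
t 16.4833 wj [1.614e+02 1.000e-01] z 157.7 e_tool 0.874 F tool [-2.2 -0.5 -1. ] err to ideal [0.1, -0.0, 0.0, 0.1, 0.0, 1.4]
```

View pics/m2_t.png

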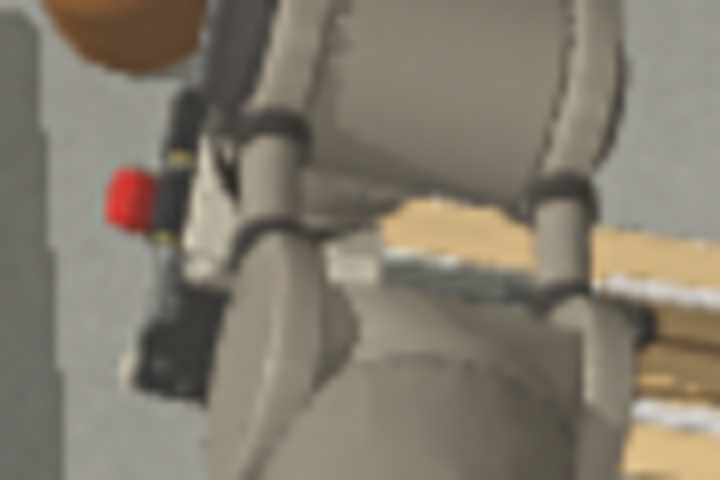

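Request:
send_rows --targets '[[[0,-1.7,0,1.9,0,2.6,1],[0,-3.4,0,3.6,0,5.3,1],[0,-3.4,0,3.6,0,5.3,1]]]'

```text
time: 16.83
tool_pos: [575.5, 207.1, 154.0]
tcp_rot: [3.14, -0.314, 1.365]
contact_force: [-0.1, -1.7, 0.7]
grip_width: 0.9
```

Request:
send_rows --targets '[[[0,-1.7,0,1.9,0,2.6,1],[0,-3.4,0,3.6,0,5.3,1],[0,-3.4,0,3.6,0,5.3,1]]]'

```text
time: 17.08
tool_pos: [576.5, 212.1, 150.0]
tcp_rot: [3.14, -0.255, 1.365]
contact_force: [0.1, -0.1, 0.7]
grip_width: 0.3
```

Request:
send_rows --targets '[[[0,-1.7,0,1.9,0,2.6,1],[0,-3.4,0,3.6,0,5.3,1],[0,-3.4,0,3.6,0,5.3,1]]]'

```text
time: 17.33
tool_pos: [577.4, 216.9, 145.7]
tcp_rot: [3.14, -0.196, 1.365]
contact_force: [0.3, -1.8, 1.7]
grip_width: 0.3
```

```bash
python3 chk.py m3
```

```text
t 17.3333 wj [1.766e+02 1.000e-01] z 145.7 e_tool 0.696 F tool [-1.3  0.7 -2. ] err to ideal [0.1, -0.0, 0.0, 0.4, 0.1, 1.0]
```

View pics/m3_t.png

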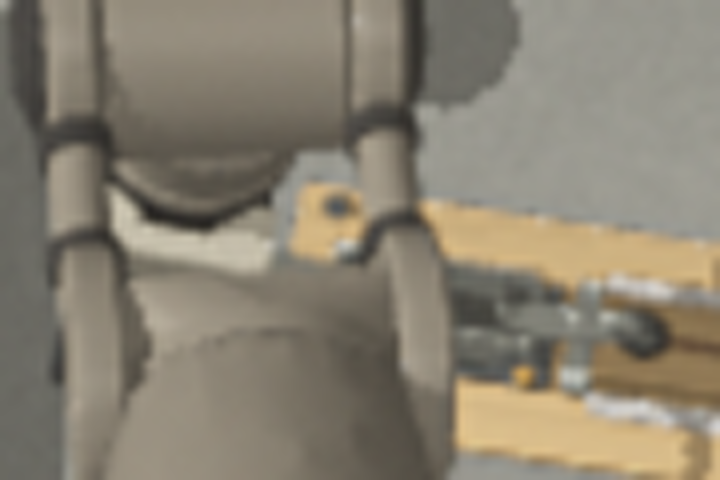

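View pics/m3_s.png

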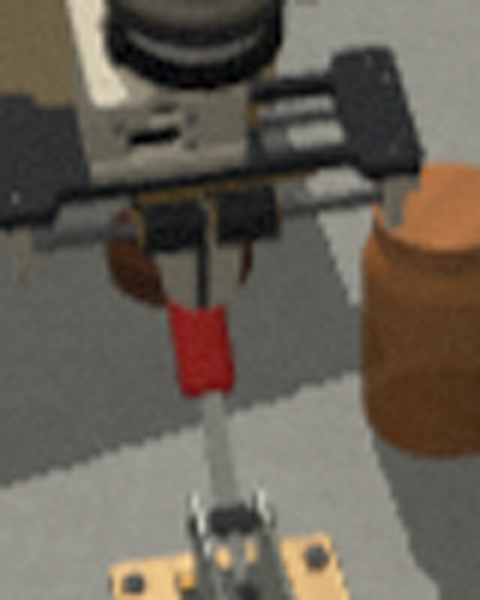

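Request:
send_rows --targets '[[[0,-1.7,0,1.9,0,2.6,1],[0,-3.4,0,3.6,0,5.3,1],[0,-3.4,0,3.6,0,5.3,1]]]'

```text
time: 17.68
tool_pos: [578.4, 221.1, 141.2]
tcp_rot: [3.14, -0.136, 1.365]
contact_force: [-0.2, -1.2, 0.8]
grip_width: 0.1
```

Request:
send_rows --targets '[[[0,-1.7,0,1.9,0,2.6,1],[0,-3.4,0,3.6,0,5.3,1],[0,-3.4,0,3.6,0,5.3,1]]]'

```text
time: 17.93
tool_pos: [579.4, 225.0, 136.8]
tcp_rot: [3.14, -0.077, 1.365]
contact_force: [-0.0, -3.3, 4.3]
grip_width: 0.5
```

```bash
python3 chk.py m4
```

```text
t 17.9333 wj [ 1.85e+02 -1.00e-01] z 136.8 e_tool 0.577 F tool [-2.9  0.6 -4.5] err to ideal [0.1, -0.0, 0.0, 1.0, -0.1, 1.4]
```

View pics/m4_t.png

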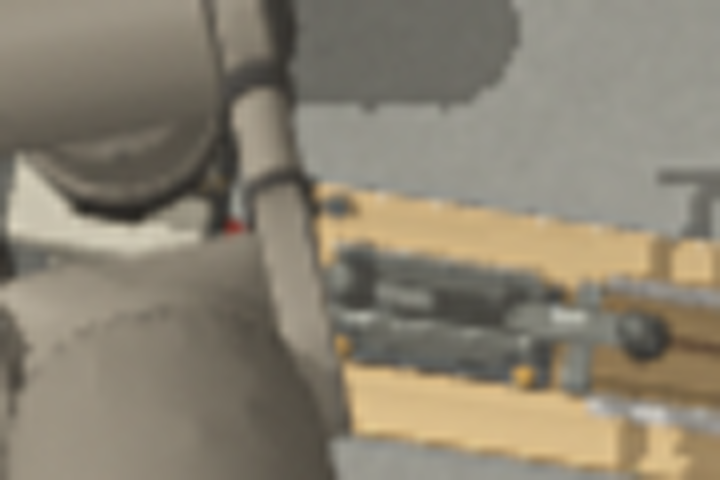

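View pics/m4_s.png

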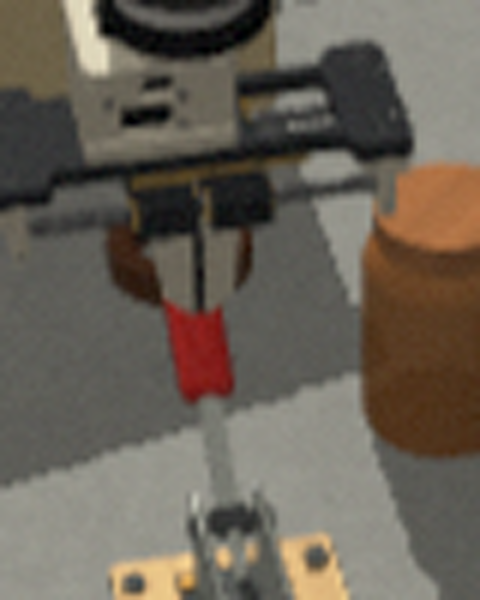

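Request:
send_rows --targets '[[[0,-0.9,0,1,0,1.3,1],[0,-1.7,0,1.9,0,2.6,1],[0,-1.7,0,1.9,0,2.6,1]]]'

```text
time: 18.28
tool_pos: [580.0, 226.7, 134.8]
tcp_rot: [3.139, -0.046, 1.364]
contact_force: [-1.8, -3.9, 6.3]
grip_width: 0.6
```

Request:
send_rows --targets '[[[0,-0.9,0,1,0,1.3,1],[0,-1.7,0,1.9,0,2.6,1],[0,-1.7,0,1.9,0,2.6,1]]]'

```text
time: 18.53
tool_pos: [580.6, 228.6, 132.6]
tcp_rot: [3.139, -0.017, 1.364]
contact_force: [-1.7, -5.6, 7.5]
grip_width: 0.3
```

Request:
send_rows --targets '[[[0,-0.9,0,1,0,1.3,1],[0,-1.7,0,1.9,0,2.6,1],[0,-1.7,0,1.9,0,2.6,1]]]'

```text
time: 18.78
tool_pos: [581.0, 230.5, 130.3]
tcp_rot: [3.138, 0.013, 1.364]
contact_force: [-1.8, -4.8, 9.6]
grip_width: 0.7
```

```bash
python3 chk.py
```

```text
t 18.7833 wj [190.6  -0.6] z 130.3 e_tool 0.487 F tool [-5.2 -0.7 -9.5] err to ideal [0.2, -0.0, -0.1, 1.3, -0.6, 2.4]
```

Request:
send_rows --targets '[[[0,-0.9,0,1,0,1.3,1],[0,-1.7,0,1.9,0,2.6,1],[0,-1.7,0,1.9,0,2.6,1]]]'

```text
time: 19.03
tool_pos: [581.5, 232.3, 127.9]
tcp_rot: [3.138, 0.043, 1.364]
contact_force: [-2.4, -4.8, 10.4]
grip_width: 0.5
```

Request:
send_rows --targets '[[[0,-0.9,0,1,0,1.3,1],[0,-1.7,0,1.9,0,2.6,1],[0,-1.7,0,1.9,0,2.6,1]]]'

```text
time: 19.28
tool_pos: [581.9, 234.1, 125.3]
tcp_rot: [3.138, 0.072, 1.364]
contact_force: [-1.8, -4.5, 10.6]
grip_width: 0.5
```

```bash
python3 chk.py m5
```

```text
t 19.2833 wj [194.4  -0.7] z 125.3 e_tool 0.428 F tool [ -5.5  -0.8 -10.3] err to ideal [0.2, -0.0, -0.1, 1.2, -0.7, 2.7]
```

View pics/m5_s.png

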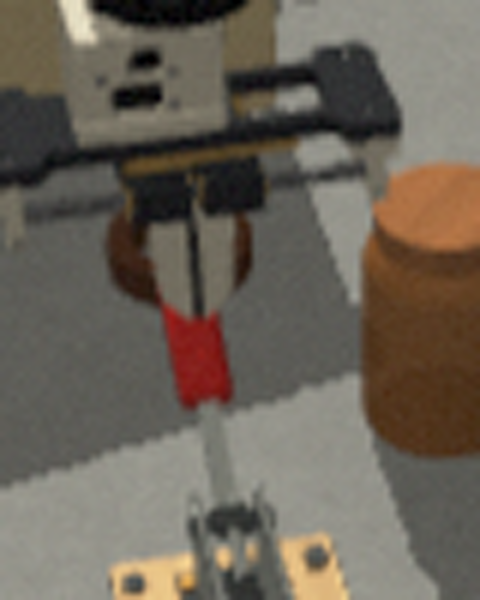

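Request:
send_rows --targets '[[[0,-0.9,0,1,0,1.3,1],[0,-1.7,0,1.9,0,2.6,1],[0,-1.7,0,1.9,0,2.6,1]]]'

```text
time: 19.63
tool_pos: [582.2, 236.0, 122.6]
tcp_rot: [3.138, 0.101, 1.364]
contact_force: [-1.8, -2.9, 11.0]
grip_width: 0.4
```

Request:
send_rows --targets '[[[0,-0.9,0,1,0,1.3,1],[0,-1.7,0,1.9,0,2.6,1],[0,-1.7,0,1.9,0,2.6,1]]]'

```text
time: 19.88
tool_pos: [582.5, 237.8, 119.7]
tcp_rot: [3.138, 0.131, 1.364]
contact_force: [-1.3, -2.5, 9.9]
grip_width: -0.0
```

Request:
send_rows --targets '[[[0,-0.9,0,1,0,1.3,1],[0,-1.7,0,1.9,0,2.6,1],[0,-1.7,0,1.9,0,2.6,1]]]'

```text
time: 20.13
tool_pos: [582.8, 239.6, 116.6]
tcp_rot: [3.138, 0.16, 1.364]
contact_force: [-1.0, -1.6, 8.8]
grip_width: 0.3
```

```bash
python3 chk.py
```

```text
t 20.1333 wj [199.9  -0.5] z 116.6 e_tool 0.34 F tool [-3.2 -0.6 -8.4] err to ideal [0.2, -0.0, -0.1, 0.5, -0.5, 2.2]
```

Request:
send_rows --targets '[[[0,-0.9,0,1,0,1.3,1],[0,-1.7,0,1.9,0,2.6,1],[0,-1.7,0,1.9,0,2.6,1]]]'

```text
time: 20.38
tool_pos: [583.0, 241.3, 113.3]
tcp_rot: [3.139, 0.189, 1.364]
contact_force: [-0.4, 0.2, 5.6]
grip_width: 0.7
```

Request:
send_rows --targets '[[[0,-0.9,0,1,0,1.3,1],[0,-0.9,0,1,0,1.3,1]]]'

```text
time: 20.55
tool_pos: [583.1, 242.1, 111.6]
tcp_rot: [3.139, 0.205, 1.364]
contact_force: [-0.6, -0.2, 4.6]
grip_width: -0.0
```

Request:
send_rows --targets '[[[0,-0.9,0,1,0,1.3,1],[0,-0.9,0,1,0,1.3,1]]]'

```text
time: 20.72
tool_pos: [583.2, 242.8, 109.7]
tcp_rot: [3.14, 0.221, 1.364]
contact_force: [0.5, -0.2, 3.5]
grip_width: 0.4
```

```bash
python3 chk.py
```

```text
t 20.7167 wj [ 2.031e+02 -2.000e-01] z 109.7 e_tool 0.279 F tool [-0.9  0.5 -3.4] err to ideal [0.1, -0.0, -0.1, -0.0, -0.2, 1.3]
```

Request:
send_rows --targets '[[[0,-0.9,0,1,0,1.3,1],[0,-0.9,0,1,0,1.3,1]]]'

```text
time: 20.88
tool_pos: [583.1, 243.2, 107.6]
tcp_rot: [3.14, 0.238, 1.364]
contact_force: [-0.2, -0.5, 1.3]
grip_width: 0.3
```

Request:
send_rows --targets '[[[0,-0.9,0,1,0,1.3,1],[0,-0.9,0,1,0,1.3,1]]]'

```text
time: 21.05
tool_pos: [583.0, 243.7, 105.7]
tcp_rot: [3.141, 0.255, 1.364]
contact_force: [-0.5, -0.1, -1.0]
grip_width: 0.3
```

Request:
send_rows --targets '[[[0,-0.9,0,1,0,1.3,1],[0,-0.9,0,1,0,1.3,1]]]'

```text
time: 21.22
tool_pos: [583.3, 244.5, 104.4]
tcp_rot: [3.14, 0.271, 1.364]
contact_force: [-0.1, 0.4, -0.6]
grip_width: 0.5
```

```bash
python3 chk.py m6
```

```text
t 21.2167 wj [2.048e+02 1.000e-01] z 104.4 e_tool 0.229 F tool [ 0.5 -0.2  0.4] err to ideal [0.1, -0.0, -0.1, 0.3, 0.1, 0.9]
```

View pics/m6_s.png

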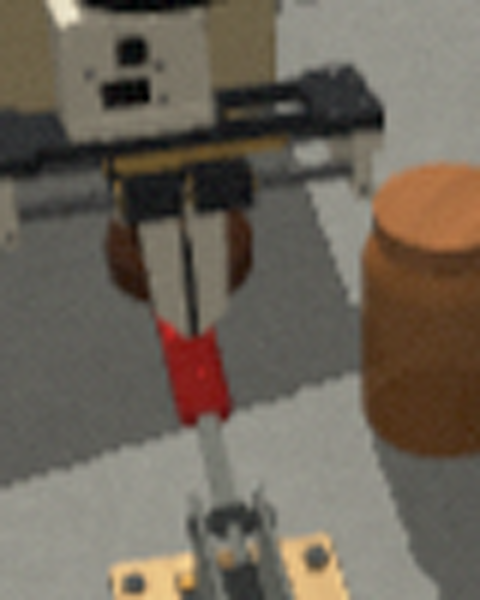

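Request:
send_rows --targets '[[[0,-0.9,0,1,0,1.3,1],[0,-0.9,0,1,0,1.3,1]]]'

```text
time: 21.48
tool_pos: [583.7, 244.8, 103.6]
tcp_rot: [3.139, 0.286, 1.363]
contact_force: [0.4, -0.7, 1.3]
grip_width: 0.3
```

Request:
send_rows --targets '[[[0,-0.5,0,0.5,0,0.7,1],[0,-0.5,0,0.5,0,0.7,1]]]'

```text
time: 21.65
tool_pos: [583.8, 245.0, 103.1]
tcp_rot: [3.139, 0.295, 1.363]
contact_force: [-0.9, -2.3, 3.3]
grip_width: 0.6
```

The force fell to zero past dead centre and then rose to about 4 N on the springy end stop. I'll retreat now.

Request:
send_rows --targets '[[[0,0,0,0,0,-6,1],[0,0,0,0,0,-20,1],[0,0,0,0,0,-50,1],[0,5,0,-20,0,-90,1],[0,10,0,-40,0,-130,1]]]'

```text
time: 22.07
tool_pos: [582.8, 247.6, 232.1]
tcp_rot: [-3.141, 0.117, 1.368]
contact_force: [1.1, -0.8, 0.7]
grip_width: 0.6
```

```bash
python3 - <<'E'
from h import *
c=now(); print(c[0],wj(c[0]),get_obs()["contact_force"])
print(row(c,pose(400,-60,300,1.365)))
E
```

```text
[582.83015197 247.62892347 232.08631809] (np.float64(207.77774374959003), np.float64(1.1528816815085605)) [ 1.09910046 -0.7637917   0.67827802]
[-0.1, 6.7, 0.2, -343.8, -117.1, -28.0]
```

Request:
send_rows --targets '[[[0,0,0,0,0,-40,1],[0,6.7,0,-40,-40,-60,1],[0,6.7,0,-150,-117,-60,1],[0,6.7,0,-344,-117,-28,1],[0,6.7,0,-344,-117,-28,1]]]'

```text
time: 22.48
tool_pos: [485.0, 126.8, 297.9]
tcp_rot: [3.138, 0.001, 1.366]
contact_force: [1.1, -1.2, 0.4]
grip_width: 0.2
```

Request:
send_rows --targets '[[[0,0,0,-200,-80,0,1],[0,0,0,-200,-80,0,1],[0,0,0,-200,-80,0,1],[0,0,0,-200,-80,0,1],[0,0,0,-200,-80,0,1]]]'

```text
time: 22.9
tool_pos: [369.4, -46.8, 297.6]
tcp_rot: [3.138, 0.002, 1.365]
contact_force: [1.5, -0.9, 0.6]
grip_width: 0.6
```

Request:
send_rows --targets '[[[0,0,0,-100,-40,0,1],[0,0,0,-100,-40,0,1],[0,0,0,-100,-40,0,1]]]'

```text
time: 23.15
tool_pos: [309.2, -137.5, 297.9]
tcp_rot: [3.138, 0.003, 1.363]
contact_force: [0.6, -0.7, -0.3]
grip_width: 0.6
```

```bash
python3 - <<'E'
from hand import *
print(now()[0])
S=capture("side"); cv2.imwrite("pics/end_s.png",S[:,:,::-1])
crop("side",S,225,120,110,150,4,"pics/end_sc.png")
T=capture("top"); cv2.imwrite("pics/end_t.png",T[:,:,::-1]); crop("top",T,180,185,130,65,6,"pics/end_tc.png",proj("top",gripbox(.26)))
for e in (0.2,0.26,0.3,.35):
    P=[jw(104+r*np.cos(e))+(66+r*np.sin(e),) for r in (60,145)]
    print(e,((proj("top",P)-[180,185]+.5)*6-.5).round().tolist(),((proj("side",P)-[225,120]+.5)*4-.5).round().tolist())
E
```

```text
[ 309.17731277 -137.48790405  297.87385048]
0.2 [[169.0, 166.0], [23.0, 138.0]] [[159.0, 163.0], [138.0, 75.0]]
0.26 [[169.0, 164.0], [23.0, 135.0]] [[160.0, 160.0], [138.0, 68.0]]
0.3 [[170.0, 164.0], [24.0, 133.0]] [[160.0, 158.0], [138.0, 63.0]]
0.35 [[171.0, 163.0], [26.0, 131.0]] [[160.0, 156.0], [138.0, 57.0]]
```

View pics/end_sc.png

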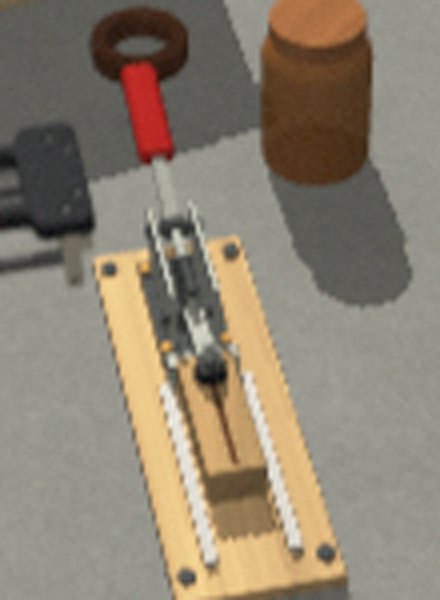

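View pics/end_tc.png

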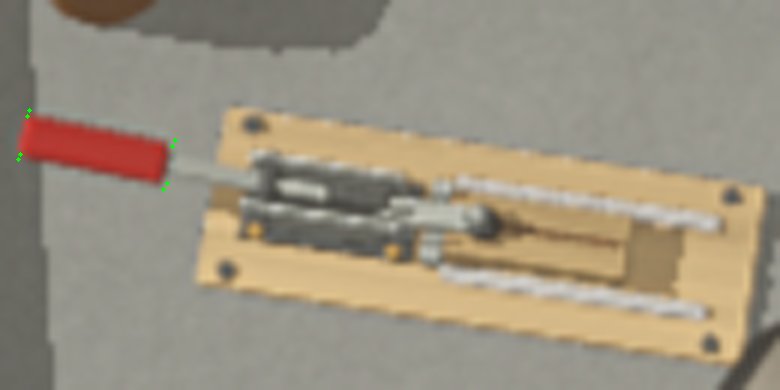

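View pics/end_s.png

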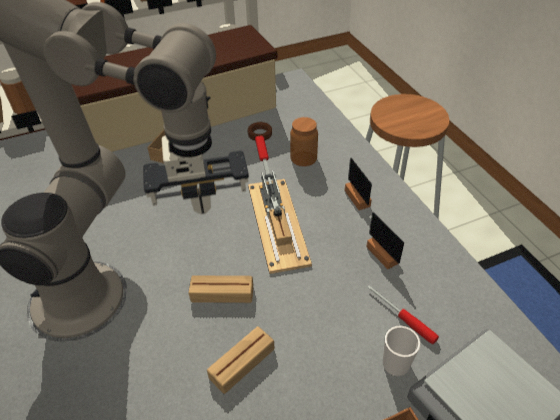

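View pics/end_t.png

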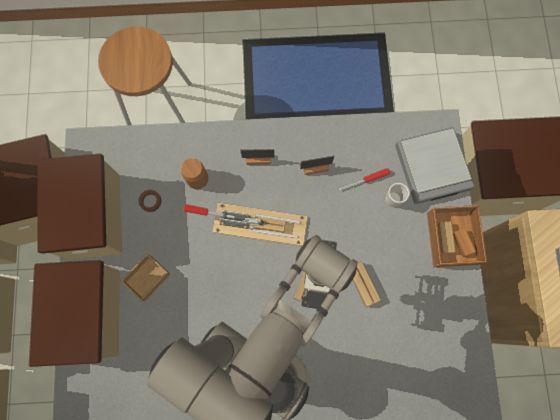

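The handle is down and matches the overlay for 0.26 rad elevation. The pad is on the foot, the foot's rear edge hasn't moved, and the other things are where they were. I'm handing in.

```bash
python3 - <<'E'
from plant import *
print(get_obs()["dq"].round(3)); print(close_job())
E
```

```text
[ 0.083  0.015 -0.014  0.033 -0.002  0.084]
the job is handed in; nothing more can be done
None
```

I laid the smallest foot in the channel and slid it against the steel stop, then pushed the red handle down over centre until it locked. I handed the job in at about 23 s of the 67 s allowed.

- **Foot:** it met the stop with a push of about 5.5 N. In the last top picture its rear edge is where I left it before clamping, and the pad is on top of it.
- **Clamp:** the push peaked at about 12 N (limit 25 N) and fell to zero past dead centre. It then rose to about 4 N on the springy end stop, where I stopped and backed off. In the last pictures the grip is about 0.26 rad above level, which fits locked (0.79) with this handle bent up about 0.17 rad.
- **Other things:** the arm finished raised and away from everything. The other things look unmoved in the last pictures. I judged that by eye and did not measure it.

**Disagreements:** contact with the stop came 3 to 5 mm further along than my camera estimate of where home would be, so I went by the contact force. The two cameras also differed by about 2 mm on where the fixture stands. The holding force of the pad could not be measured.

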